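# Scoop walnuts onto the market scale

### The job

A customer wants walnuts: press the red button on the front of the wooden bin so that its clear lid springs fully open, then use the steel scoop to move at least four of the seven walnuts from the bin into the round pan of the scale. Do not touch the nuts with the gripper's fingers; the nuts you do not serve must stay in the bin, with none left in the scoop or anywhere else. Finish with the lid open and the empty scoop standing flat on its green mat, and leave the other goods on the table where they are.

Things in the scene. Friction and masses are not known exactly. Their poses are not given: they have to be found in the camera images.
- bin: Open wooden bin, fixed, 260 (x) by 128 (y) by 75 mm high, walls and floor 5 mm (inside 118 mm wide). Origin: centre of its underside on the table; z up; x runs away from the robot, from the button end (front) to the hinge end (back). In front a block 70 mm wide, 52 mm high (x -184 to -130 mm) carries the button; steel cheeks and a catch bolt stand at x -143 to -125 mm, up to 87 mm high.
- bin_floor (a point): centre of the bin's inner floor, 5 mm above the table, axes as the bin's. The seven walnuts lie loose (they roll and slide easily) in the back half (centres at x 14 to 73 mm at the start); the front floor (x -125 to -2 mm) is empty. Inside the back a board slopes up and back at 40 degrees from level, from the floor at x = 78 mm to the back wall at x = 125 mm, 44 mm above the table.
- release_top (a point): centre of the top face of the round red push button (26 mm across, in a black collar 42 mm across) on the block in front of the bin, at (-164, 0, 70) mm in the bin's frame when not pressed; pressed straight down; moves with the button.
- release (a joint): travel of the red button in m: 0 = up, 0.006 = fully down (about 5 N at the bottom; it springs back). Past about 0.004 the catch lets the lid go.
- lid (a joint): angle of the bin's clear plastic lid in rad: 0 = shut and latched, 1.85 = open at its stop. A plate 260 by 128 by 5 mm hinged on top of the bin's back wall (bin x = 130, z = 75 mm). When the catch lets go, a spring swings its front edge up and away from the robot to the stop in about a second and keeps it there.
- scoop: Loose steel scoop, about 160 g, standing on its flat bottom. Blade 90 mm long (x) by 95 mm wide (y), 2 mm sheet; side walls 38 mm high, sloping down to the lip over the front 35 mm; back wall 52 mm high; open at the front (+x). Origin: centre of the blade's underside; x points to the lip, z up. Behind the back wall a steel stem carries an upright black handle.
- scoop_grip (a point): middle of the scoop's upright black handle, at (-49, 0, 115) mm in the scoop's frame. The handle is a block 16 mm thick (along the scoop's x), 30 mm wide (along its y) and 70 mm tall (75 to 145 mm above the blade's underside); gripping it across its 16 mm thickness, fingers pointing down, resists pitching best.
- scoop_lip (a point): middle of the scoop's front lip, underside, at (45, 0, 0) mm in the scoop's frame.
- mat: Lime green mat, fixed, 200 (x) by 170 (y) by 4 mm; origin at the centre of its underside on the table, z up. The scoop stands on it at the start and must end on it.
- scale: White counter scale, fixed, 200 by 200 mm, 34 mm high, dark display on its front, with a round aluminium pan on top; origin at the centre of its underside on the table. It may stand to the left or to the right of the bin, the mat on the other side.
- pan (a point): centre of the inner floor of the scale's pan, 46 mm above the table. The pan is round, 156 mm across at its floor and 190 mm at its rim, which is 87 mm above the table (41 mm above this point); wall 3 mm.
- walnut1: whole walnut in its shell, nearly a ball 28 mm across, light brown, 11 g; origin at its centre
- walnut2: whole walnut in its shell, nearly a ball 28 mm across, light brown, 11 g; origin at its centre
- walnut3: whole walnut in its shell, nearly a ball 28 mm across, light brown, 11 g; origin at its centre
- walnut4: whole walnut in its shell, nearly a ball 28 mm across, light brown, 11 g; origin at its centre
- walnut5: whole walnut in its shell, nearly a ball 28 mm across, light brown, 11 g; origin at its centre
- walnut6: whole walnut in its shell, nearly a ball 28 mm across, light brown, 11 g; origin at its centre
- walnut7: whole walnut in its shell, nearly a ball 28 mm across, light brown, 11 g; origin at its centre
- coconut_a: bystander: peeled white young coconut, 116 mm across, 108 mm tall; origin under its centre
- coconut_b: bystander: a second such coconut; origin under its centre
- mangosteen: bystander: dark purple mangosteen, 58 mm across, 52 mm tall; origin under its centre
- fruit_bar: bystander: orange wrapped fruit bar, 120 by 40 by 20 mm; origin under its centre
- jam_jar: bystander: jam jar with a red cap, 70 mm across, 90 mm tall; origin under its centre
Things that resemble listed ones, but are neither listed nor needed, are in the scene too. What is shaped like the scoop but pink or turquoise is not meant.

How it is judged:
By the outcome, as a careful person would: the job done as asked, in the order asked, and still so for the second after the job is handed in, with the robot touching nothing.
It also fails if it takes over 70 s, if anything falls off the work surface, if the arm or the gripper's body presses on something with over 40 N, if the wrist force passes 120 N, or if a joint passes its speed limit or range.

### The arm

A 6-joint arm with a two-finger parallel gripper is mounted at the origin on the work surface. World frame = base frame: x ahead of the robot, y to its left, z up, the work surface at z = 0. Lengths are in m, angles in rad, forces in N, time in s.
With the tool pointing down it reaches from about 0.3 to 0.875 m from the base axis. Payload 6.4 kg.
Tool frame: the origin (TCP) lies at the very end of the fingers, on their centre line; the grasp point (between the pads) lies 19 mm behind it; z points along the fingers, y is the line along which they close (so a half turn about z gives the same grasp; the last joint's range is limited). The gripper opens to 85 mm and grips with 20 to 120 N. Pads are 22 mm wide; open, the fingers measure 114 mm over their backs; the gripper's body (76 mm by 85 mm) begins 54 mm behind the grasp point. The pads swing forward as they close: fully open they stand 13 mm farther back than shut.
Start: joints at [-1.316, 0.181, 1.607, -0, 1.354, -0.206], TCP at [0.256, -0.515, 0.231] pointing down, gripper open.
Joint ranges: [-2.99, 2.99], [-0.89, 2.07], [0.3, 2.58], [-1.14, 4.28], [0, 2.63], [-3.12, 3.12]. Speed limits (rad/s): [2.57, 2.57, 3.01, 3.14, 3.14, 3.14].

### API

Orientations are given as [roll, pitch, yaw] about the fixed x, y, z axes, in that order (R = Rz(yaw) Ry(pitch) Rx(roll)).
In Python, from workcell import manip gives the robot as it stands.
- The arm moves only by the tool jog_arm, never from a script. Its argument "steps" is a list of rows, each an object of numbers: "rx", "ry", "rz": the turn, a rotation vector about the tool's x, y, z as a fraction of full scale; "x", "y", "z": the shift along the tool's x, y, z as a fraction of full scale; "hand": the gripper command: -1 is fully open, 1 is shut, values between are in proportion. In form: [{"rx": .., "ry": .., "rz": .., "x": .., "y": .., "z": .., "hand": ..}, ...]. A call has 1 to 5 rows; each row is the pose to reach, as a shift and turn from the pose commanded when the call began, along the tool's axes at that moment, turning the shorter way round; what a row does not reach only later rows make up. Full scale, the value 1, is 10 cm for a shift and 180 degrees for a turn. A row lasts 1/10 s, in which the tool goes at most 50 mm and 8.59 degrees, less where a joint would pass 70% of its speed; a pose out of reach is approached as far as the arm can. A call with a number of a shift or a turn outside -1 to 1 is refused whole. A call with a gripper value outside its range is refused whole. The fingers move at their own pace and stop on an object; "newtons" is the grip in N (left out, the last holds). Time passes only in rows, so rows that repeat a pose let the fingers close. It gives the time, the measured TCP pose, the force, the opening and the grip force at its end, in the units of the state.
- manip.get_obs(): the state, without advancing time (a new reading comes with each control period).
- manip.snapshot(name): name is "scene" or "top"; returns a dict with "img" (384x512x3 uint8, blue, green, red), "fx", "fy", "cx", "cy" (pixels), "rvec" (rotation vector, rad) and "tvec" (3), from world to camera coordinates, as OpenCV has them. Camera axes: x right, y down, z forward; pixel columns grow to the right and rows downward; lengths in m; the calibration is good to about 2 mm. A picture is of the moment at which its call begins. There is no depth.
- manip.job_done(): hands the job in; it is judged then, once.
Trained networks look in the newest picture that a camera, given by its name, has taken for a name from the list of things; names that differ only in an ending like _2 or _b are one class to them, and where a whole thing is asked for, a point or a joint stands for the part that bears it (a point fixed in the world has none). Each returns a list of dicts, best first, with "confidence" (0 to 1); they miss things now and then, are a little off and sometimes report something else, mostly with a low value. They report only what shows in the picture. A call takes as long as a camera call. They do not tell look-alikes from the thing itself.
- manip.look_for(camera, thing): "centre" ([x, y, z] in m, in the coordinates of the camera as it stood for that picture, good to about 4 mm: the middle of the surface that is visible of it).
The state is a dict: "clock": time; "qpos": joint angles; "dq": joint speeds; "joint_efforts": joint torques, N m; "ee_pos": TCP position; "ee_rot": TCP orientation; "wrist_force": force on the tool from outside, world axes, zero at the start; "moment": the same for the moment, N m; "width": finger opening in m; "finger_force": force on a finger pad.
Only numpy, scipy, OpenCV 4.12 (cv2) and the standard library are available. Lean on these libraries where they do the work, as an engineer would, in place of code of your own. Each camera call takes 0.05 s, during which the arm holds its last target. There are 200 camera calls.

## Working session

There is one attempt and no reset: what is moved stays moved. The work goes in short steps, Python scripts to look and compute and a tool call to move; the robot and the scene stay as the last step left them, time stands still between calls to the robot, and variables do not carry over. Pictures are saved under pics/ and viewed, at most 10 in all, crops included, and the job is handed in when it is done.

Besides the shell and the picture viewer there is one more tool, called after ">>>" by a JSON object that holds its "name" and its "arguments". jog_arm: Moves the arm, as the interface text tells. Its arguments: {"type":"object","properties":{"steps":{"type":"array","items":{"type":"object","properties":{"rx":{"type":"number","minimum":-1,"maximum":1},"ry":{"type":"number","minimum":-1,"maximum":1},"rz":{"type":"number","minimum":-1,"maximum":1},"x":{"type":"number","minimum":-1,"maximum":1},"y":{"type":"number","minimum":-1,"maximum":1},"z":{"type":"number","minimum":-1,"maximum":1},"hand":{"type":"number"}}}},"newtons":{"type":"number"}},"required":["steps"]}

```bash
mkdir -p pics; ls
cat > h.py <<'E'
from workcell import manip
import numpy as np, cv2
from scipy.spatial.transform import Rotation as Rn
def cam(n):
    s=manip.snapshot(n); R=cv2.Rodrigues(np.array(s['rvec'],float))[0]; t=np.array(s['tvec'],float).ravel()
    return s,R,t
def proj(s,R,t,P):
    c=(R@np.atleast_2d(P).T).T+t; return np.c_[s['fx']*c[:,0]/c[:,2]+s['cx'],s['fy']*c[:,1]/c[:,2]+s['cy']]
def ray(s,R,t,u,v,z):
    d=R.T@np.array([(u-s['cx'])/s['fx'],(v-s['cy'])/s['fy'],1]); o=-R.T@t; return o+d*(z-o[2])/d[2]
E
python3 - <<'E'
from h import *
print(manip.get_obs())
for n in('scene','top'):
    s,R,t=cam(n); cv2.imwrite(f'pics/{n}0.png',cv2.resize(s['img'],(800,600),interpolation=cv2.INTER_CUBIC)); print(n,s['fx'],(-R.T@t).round(3),R.round(2).tolist())
    for k in ['bin','release_top','scoop','mat','scale','walnut1','lid']:
        print(k,[(round(d['confidence'],2),(R.T@(np.array(d['centre'])-t)).round(3).tolist()) for d in manip.look_for(n,k)])
E
```

```text
pics
{'clock': 0.0, 'qpos': array([-1.31631912e+00,  1.81553407e-01,  1.60800273e+00,  1.99609113e-06,
        1.35377947e+00, -2.06331400e-01]), 'dq': array([-0.00013204,  0.0012725 , -0.00123197, -0.0012234 , -0.00185976,
        0.00053079]), 'joint_efforts': array([-1.45718164e-03, -4.44867897e+01, -3.51336050e+01, -4.14921860e-04,
        8.82148684e-03, -5.43585656e-06]), 'ee_pos': array([ 0.25554676, -0.51448527,  0.23037974]), 'ee_rot': array([-3.13988707e+00, -3.58987213e-04,  4.60807871e-01]), 'wrist_force': array([ 0.00051581, -0.00062351, -0.40755387]), 'moment': array([-0.02172374,  0.0158808 ,  0.02269241]), 'finger_force': 0.0, 'width': 0.0851744844454352}
scene 356.7786103770889 [ 1.116 -0.224  1.079] [[0.35, 0.94, -0.01], [0.78, -0.3, -0.54], [-0.51, 0.18, -0.84]]
bin [(0.93, [0.638, -0.003, 0.077]), (0.22, [0.555, -0.29, 0.006])]
release_top [(0.63, [0.471, -0.277, 0.005]), (0.41, [0.458, -0.005, 0.071]), (0.28, [0.524, 0.495, 0.077])]
scoop [(0.87, [0.663, -0.497, 0.003]), (0.85, [0.343, -0.229, 0.028]), (0.71, [0.466, -0.282, 0.003]), (0.35, [0.722, 0.213, 0.082])]
mat [(0.93, [0.552, -0.291, 0.004])]
scale [(0.73, [0.544, 0.288, 0.047]), (0.49, [0.631, 0.003, 0.077])]
walnut1 []
lid [(0.96, [0.632, 0.0, 0.077]), (0.35, [0.471, -0.28, 0.006])]
top 415.6815501011147 [0.277 0.012 1.629] [[0.02, -1.0, 0.02], [-0.99, -0.02, -0.15], [0.15, -0.02, -0.99]]
bin [(0.74, [0.601, 0.001, 0.08])]
release_top [(0.73, [0.492, -0.28, 0.005])]
scoop [(0.83, [0.495, -0.279, 0.007]), (0.79, [0.654, -0.495, 0.004]), (0.71, [0.306, -0.234, -0.0])]
mat [(0.89, [0.537, -0.287, -0.0])]
scale [(0.63, [0.529, 0.288, 0.043])]
walnut1 []
lid [(0.65, [0.539, -0.285, 0.002]), (0.6, [0.618, 0.003, 0.078])]
```

View pics/scene0.png

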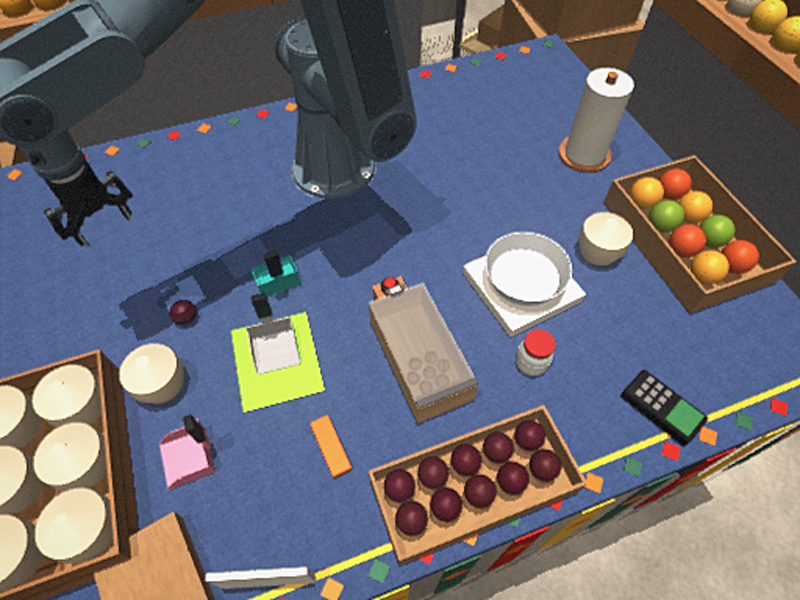

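View pics/top0.png

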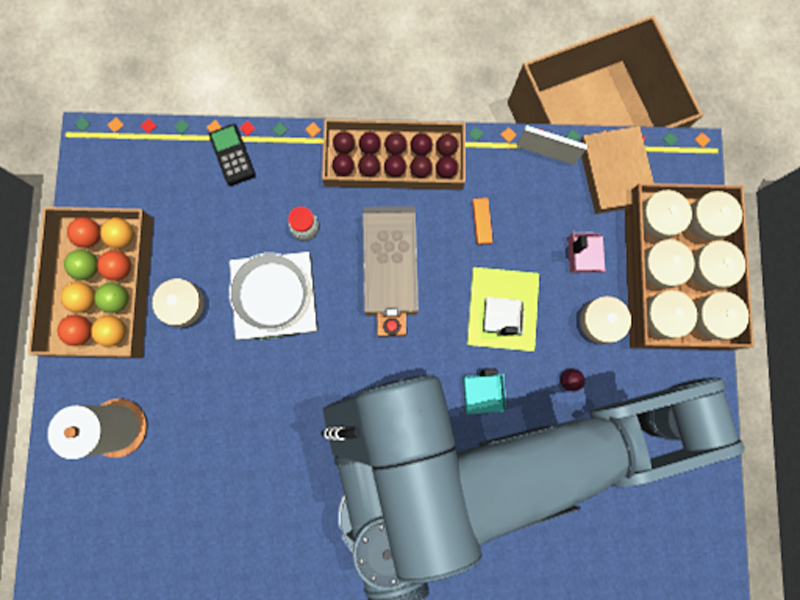

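The scene picture shows three scoop shapes: steel on the lime mat (275,345), turquoise (275,270) and pink (188,450). The steel one fits the description. The bin's red button is at (392,285), with the scale on the left at (528,275). I'll check the choice in a close crop.

Run:
```python
from h import *
tiles=[]
s,R,t=cam('scene'); a=s['img']; 
f=lambda a,u,v,w,h:cv2.resize(a[v:v+h,u:u+w],(400,300),interpolation=cv2.INTER_CUBIC)
b=cam('top')[0]['img']
# scene crops 80x60 (x5), top 80x60
m=np.vstack([np.hstack([f(a,140,180,80,60),f(a,232,172,80,60)]),np.hstack([f(b,285,170,80,60),f(b,214,165,80,60)])])
cv2.imwrite('pics/c1.png',m)
```

```text
(no output)
```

View pics/c1.png

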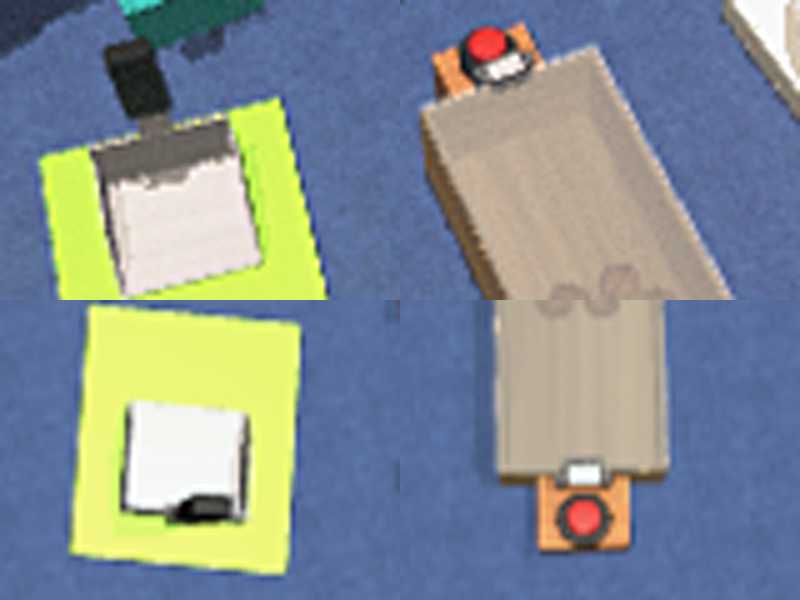

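Run:
```python
from h import *
S,T=cam('scene'),cam('top')
def p(n,c,u,v,z): print(n,ray(*c,u,v,z).round(4)[:2])
p('handle S',S,165.6,189.6,.149);p('handle T',T,326.4,210.6,.149)
p('lipL S',S,192.4,232.4,.006);p('lipR S',S,165.4,238.6,.006)
p('lipL T',T,311,190.8,.006);p('lipR T',T,334.6,192.4,.006)
for u,v in((302.6,171),(345,174.4),(342.4,225),(299.4,220.6)):p('mat T',T,u,v,.004)
p('but T',T,250.6,208.4,.07);p('but S',S,249.6,180.6,.07)
p('binFL T',T,233.6,199.6,.08);p('binFR T',T,267.6,199.6,.08)
p('binFR S',S,236.5,193,.08);p('binFL S',S,271.5,181.8,.08)
p('binBL T',T,364*.64,210*.64,.08);p('binBR T',T,415*.64,208*.64,.08)
p('pan rim T',T,270*.64,291*.64,.087);p('pan rim left',T,230*.64,291*.64,.087);p('rim S',S,528*.64,264*.64,.087)
for n,P in (('shut lid',0),):pass
```

```text
handle S [ 0.4467 -0.2759]
handle T [ 0.4445 -0.276 ]
lipL S [ 0.5439 -0.2385]
lipR S [ 0.5342 -0.3282]
lipL T [ 0.5383 -0.2431]
lipR T [ 0.534  -0.3369]
mat T [ 0.618  -0.2099]
mat T [ 0.6081 -0.3799]
mat T [ 0.4055 -0.3667]
mat T [ 0.4192 -0.1976]
but T [ 0.4556 -0.0045]
but S [ 0.4569 -0.0016]
binFL T [0.4863 0.0601]
binFR T [ 0.4891 -0.0677]
binFR S [ 0.4948 -0.0618]
binFL S [0.4946 0.0638]
binBL T [0.7394 0.0694]
binBR T [ 0.7477 -0.0563]
pan rim T [0.5308 0.289 ]
pan rim left [0.5286 0.3844]
rim S [0.5308 0.295 ]
```

Crop confirms: steel scoop stands on the lime mat (lip corners at crop (127,293) and (262,262), handle top (128,48)), handle towards the robot. The bin button is at crop (488,43). Both cameras agree on these to about 5 mm.

```bash
cat >> h.py <<'E'
def rot(yaw,pitch=0):
    """tool down, yaw deg; pitch deg about the (world) left axis of heading bx: +ve = lip/front down.
    yaw is the direction of tool x (deg)."""
    return Rn.from_euler('z',yaw,degrees=True)*Rn.from_euler('x',180,degrees=True)
def here():
    o=manip.get_obs(); return np.array(o['ee_pos']),Rn.from_euler('xyz',o['ee_rot'])
def plan(targets,start=None):
    P,R=start or here()
    for Pt,Rt in targets:
        d=R.inv().apply(np.array(Pt)-P)*10; w=(R.inv()*Rt).as_rotvec()/np.pi
        d=d.round(3);w=w.round(4)
        print('x %.3f y %.3f z %.3f | rx %.4f ry %.4f rz %.4f | rows>=%.1f'%(*d,*w,max(np.linalg.norm(d)*2,np.linalg.norm(w)*180/8.59)))
        P=P+R.apply(d/10); R=R*Rn.from_rotvec(w*np.pi)
E
python3 - <<'E'
from h import *
P,R=here(); print(manip.get_obs()['clock'])
lean=Rn.from_euler('y',12,degrees=True)  # world: tool z tips forward? check
Rt=lean*rot(1.5)
print('body dir (-z):',-Rt.as_matrix()[:,2])
if -Rt.as_matrix()[0,2]>0: Rt=Rn.from_euler('y',-12,degrees=True)*rot(1.5); print(-Rt.as_matrix()[:,2])
A=np.array([.452,-.003,.13])
f=[.27,.54,.8,1]; sl=Rn.from_rotvec((Rt*R.inv()).as_rotvec())
T=[]
for k in f:
    p=P+(A-P)*k; p[2]=max(p[2],.22) if k<.9 else .13
    T.append((p,Rn.from_rotvec((Rt*R.inv()).as_rotvec()*min(1,k/.8))*R))
T.append((A-[0,0,.066],Rt)); 
plan(T)
E
```

```text
1.0
body dir (-z): [2.07911691e-01 1.22298005e-16 9.78147601e-01]
[-2.07911691e-01  1.22731686e-16  9.78147601e-01]
x 1.089 y -1.003 z 0.113 | rx -0.0055 ry 0.0220 rz 0.0465 | rows>=3.0
x 0.931 y -1.151 z 0.051 | rx -0.0054 ry 0.0220 rz 0.0465 | rows>=3.0
x 0.719 y -1.227 z 0.086 | rx -0.0053 ry 0.0212 rz 0.0448 | rows>=2.8
x 0.224 y -1.019 z 0.962 | rx -0.0000 ry 0.0000 rz 0.0000 | rows>=2.8
x -0.137 y -0.003 z 0.646 | rx -0.0000 ry 0.0000 rz 0.0000 | rows>=1.3
```

>>> {"name": "jog_arm", "arguments": {"steps": [{"x": 0.95, "y": -0.95, "hand": 1}, {"x": 0.95, "y": -0.95, "hand": 1}, {"x": 0.95, "y": -0.95, "hand": 1}]}}

```text
$.steps[0]: bad value
```

>>> {"name": "jog_arm", "arguments": {"steps": [{"x": 0.95, "y": -0.95, "hand": 1}, {"x": 0.95, "y": -0.95, "hand": 1}, {"x": 0.95, "y": -0.95, "hand": 1}]}}

```text
$.steps[0]: bad value
```

>>> {"name": "jog_arm", "arguments": {"steps": [{"x": 0.95, "y": -0.95, "rz": 0.1, "hand": 1}, {"x": 0.95, "y": -0.95, "rz": 0.1, "hand": 1}, {"x": 0.95, "y": -0.95, "rz": 0.1, "hand": 1}]}}

```text
$.steps[0]: bad value
```

Run:
```python
from h import *
print(manip.get_obs()['clock'],here()[0],manip.get_obs()['ee_rot'])
Rt=Rn.from_euler('y',-12,degrees=True)*rot(1.5)
P,R=here();A=np.array([.452,-.003,.09])
plan([((P+A)/2+[0,0,.04],Rt),(A,Rt),(A-[0,0,.018],Rt),(A-[0,0,.027],Rt)])
```

```text
1.0 [ 0.25570304 -0.51501862  0.23130836] [-3.14157529e+00 -1.26877993e-05  4.60792570e-01]
x 2.017 y -1.857 z 0.307 | rx -0.0162 ry 0.0652 rz 0.1378 | rows>=5.5
x 0.798 y -2.540 z 1.286 | rx -0.0000 ry 0.0000 rz 0.0000 | rows>=5.9
x -0.038 y -0.001 z 0.176 | rx -0.0000 ry 0.0000 rz 0.0000 | rows>=0.4
x -0.018 y -0.000 z 0.088 | rx -0.0000 ry 0.0000 rz 0.0000 | rows>=0.2
```

>>> {"name": "jog_arm", "arguments": {"steps": [{"rx": 0, "ry": 0, "rz": 0, "x": 0.95, "y": -0.95, "z": 0, "hand": 1}, {"rx": 0, "ry": 0, "rz": 0, "x": 0.95, "y": -0.95, "z": 0, "hand": 1}, {"rx": 0, "ry": 0, "rz": 0, "x": 0.95, "y": -0.95, "z": 0, "hand": 1}]}}

```text
clock: 1.3
ee_pos: [0.2989, -0.3851, 0.2309]
ee_rot: [-3.14, -0.001, 0.461]
wrist_force: [-0.5, -0.3, 0.4]
width: 0.0438
finger_force: 0.0
```

>>> {"name": "jog_arm", "arguments": {"steps": [{"rx": 0, "ry": 0, "rz": 0, "x": 0.95, "y": -0.95, "z": 0, "hand": 1}, {"rx": 0, "ry": 0, "rz": 0, "x": 0.95, "y": -0.95, "z": 0, "hand": 1}, {"rx": 0, "ry": 0, "rz": 0, "x": 0.95, "y": -0.95, "z": 0, "hand": 1}]}}

```text
clock: 1.6
ee_pos: [0.3418, -0.2577, 0.2313]
ee_rot: [-3.141, -0.001, 0.462]
wrist_force: [1.1, 0.1, 0.6]
width: -0.0001
finger_force: 0.0
```

>>> {"name": "jog_arm", "arguments": {"steps": [{"rx": 0, "ry": 0, "rz": 0.1, "x": 0.95, "y": -0.95, "z": 0, "hand": 1}, {"rx": 0, "ry": 0, "rz": 0.1, "x": 0.95, "y": -0.95, "z": 0, "hand": 1}, {"rx": 0, "ry": 0, "rz": 0.1, "x": 0.95, "y": -0.95, "z": 0, "hand": 1}]}}

```text
clock: 1.9
ee_pos: [0.3846, -0.132, 0.2317]
ee_rot: [3.141, -0.001, 0.141]
wrist_force: [1.1, 0.3, -0.6]
width: 0.0002
finger_force: 0.0
```

Run:
```python
from h import *
print(manip.get_obs()['clock'],here()[0],manip.get_obs()['ee_rot'])
Rt=Rn.from_euler('y',-12,degrees=True)*rot(1.5)
P,R=here();A=np.array([.452,-.003,.09])
plan([((P+A)/2+[0,0,.04],Rt),(A,Rt),(A-[0,0,.018],Rt),(A-[0,0,.027],Rt)])
```

```text
1.9 [ 0.384594  -0.1319524  0.231711 ] [ 3.14051493e+00 -9.71087109e-04  1.41021441e-01]
x 0.424 y -0.591 z 0.308 | rx -0.0052 ry 0.0661 rz 0.0365 | rows>=1.6
x 0.116 y -0.642 z 1.155 | rx -0.0000 ry 0.0000 rz -0.0001 | rows>=2.7
x -0.037 y -0.001 z 0.176 | rx -0.0000 ry 0.0000 rz 0.0000 | rows>=0.4
x -0.019 y -0.001 z 0.088 | rx -0.0000 ry 0.0000 rz 0.0000 | rows>=0.2
```

>>> {"name": "jog_arm", "arguments": {"steps": [{"rx": 0, "ry": 0.066, "rz": 0.036, "x": 0.42, "y": -0.59, "z": 0.31, "hand": 1}, {"rx": 0, "ry": 0.066, "rz": 0.036, "x": 0.42, "y": -0.59, "z": 0.31, "hand": 1}, {"rx": 0, "ry": 0.066, "rz": 0.036, "x": 0.42, "y": -0.59, "z": 0.31, "hand": 1}]}}

```text
clock: 2.2
ee_pos: [0.4155, -0.0651, 0.1982]
ee_rot: [-3.127, -0.206, 0.034]
wrist_force: [-0.3, -0.0, 0.1]
width: 0.0005
finger_force: 0.0
```

>>> {"name": "jog_arm", "arguments": {"steps": [{"rx": 0, "ry": 0, "rz": 0, "x": 0.15, "y": -0.64, "z": 0.98, "hand": 1}, {"rx": 0, "ry": 0, "rz": 0, "x": 0.15, "y": -0.64, "z": 0.98, "hand": 1}, {"rx": 0, "ry": 0, "rz": 0, "x": 0.15, "y": -0.64, "z": 0.98, "hand": 1}, {"rx": 0, "ry": 0, "rz": 0, "x": 0.15, "y": -0.64, "z": 0.98, "hand": 1}]}}

```text
clock: 2.6
ee_pos: [0.4485, -0.0014, 0.1062]
ee_rot: [-3.128, -0.202, 0.034]
wrist_force: [0.1, 0.3, 1.1]
width: 0.0002
finger_force: 0.0
```

Run:
```python
from h import *
print(here()[0])
Rt=Rn.from_euler('y',-12,degrees=True)*rot(1.5)
A=np.array([.452,-.003,.063])
plan([(A+[0,0,.015],Rt),(A,Rt)])
```

```text
[ 0.44851199 -0.00137307  0.10620422]
x -0.023 y 0.021 z 0.283 | rx -0.0064 ry 0.0025 rz 0.0023 | rows>=0.6
x -0.031 y -0.001 z 0.147 | rx -0.0000 ry -0.0000 rz 0.0000 | rows>=0.3
```

>>> {"name": "jog_arm", "arguments": {"steps": [{"rx": 0, "ry": 0, "rz": 0, "x": -0.03, "y": 0.02, "z": 0.3, "hand": 1}, {"rx": 0, "ry": 0, "rz": 0, "x": -0.055, "y": 0.02, "z": 0.44, "hand": 1}, {"rx": 0, "ry": 0, "rz": 0, "x": -0.055, "y": 0.02, "z": 0.44, "hand": 1}]}}

```text
clock: 2.9
ee_pos: [0.456, -0.0058, 0.0684]
ee_rot: [-3.131, -0.209, 0.034]
wrist_force: [-19.4, 2.3, 38.5]
width: -0.0003
finger_force: 19.4
```

>>> {"name": "jog_arm", "arguments": {"steps": [{"rx": 0, "ry": 0, "rz": 0, "x": 0, "y": 0, "z": -0.4, "hand": 1}, {"rx": 0, "ry": 0, "rz": 0, "x": -0.2, "y": 0, "z": -0.9, "hand": 1}, {"rx": 0, "ry": 0, "rz": 0, "x": -0.2, "y": 0, "z": -0.9, "hand": 1}]}}

```text
clock: 3.2
ee_pos: [0.4185, -0.0088, 0.1563]
ee_rot: [-3.137, -0.22, 0.033]
wrist_force: [1.3, -0.8, 0.8]
width: -0.0001
finger_force: 0.0
```

Run:
```python
from h import *
print(here()[0])
for n in('scene','top'):
    s,R,t=cam(n)
    print([(round(d['confidence'],2),(R.T@(np.array(d['centre'])-t)).round(3).tolist()) for k in('lid','walnut1') for d in manip.look_for(n,k)])
    cv2.imwrite(f'pics/{n}1.png',s['img'])
```

```text
[ 0.41848485 -0.00876794  0.15625205]
[(0.73, [0.667, 0.005, 0.181])]
[(0.69, [0.699, 0.006, 0.224]), (0.6, [0.664, 0.005, 0.027]), (0.55, [0.662, -0.031, 0.028]), (0.55, [0.689, 0.019, 0.028]), (0.54, [0.632, 0.022, 0.029]), (0.53, [0.694, -0.015, 0.026]), (0.38, [0.635, -0.013, 0.027])]
```

View pics/scene1.png

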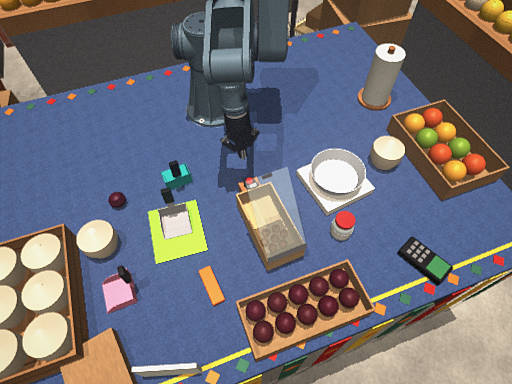

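Lid is swinging open in this picture (clear plate at about (285,200)), and the walnuts lie at the back of the bin near (275,235).

Run:
```python
from h import *
s,R,t=cam('top'); print('turq handle',ray(s,R,t,487*.64,372*.64,.145)[:2])
s,R,t=cam('scene'); print('turq handle',ray(s,R,t,273*.64,257*.64,.145)[:2])
Rt=rot(84.5);P,R0=here();A=np.array([.446,-.276,.20])
w=(Rt*R0.inv()).as_rotvec(); print(np.degrees(np.linalg.norm(w)))
T=[]
for k in(1/3,2/3,1):
    p=P+(A-P)*k; p[2]=[.19,.21,.2][round(k*3)-1]; T.append((p,Rn.from_rotvec(w*k)*R0))
T.append((A-[0,0,.1],Rt)); plan(T)
```

```text
turq handle [ 0.34540678 -0.22343088]
turq handle [ 0.35759146 -0.22582649]
83.28640883579472
x 0.162 y 0.898 z -0.423 | rx 0.0144 ry -0.0187 rz -0.1524 | rows>=3.2
x -0.323 y 0.840 z -0.227 | rx 0.0144 ry -0.0187 rz -0.1524 | rows>=3.2
x -0.705 y 0.575 z 0.070 | rx 0.0145 ry -0.0187 rz -0.1524 | rows>=3.2
x -0.000 y -0.000 z 1.000 | rx -0.0000 ry -0.0000 rz -0.0000 | rows>=2.0
```

>>> {"name": "jog_arm", "arguments": {"steps": [{"rx": 0.0144, "ry": -0.0187, "rz": -0.1524, "x": 0.16, "y": 0.9, "z": -0.42, "hand": 0}, {"rx": 0.0144, "ry": -0.0187, "rz": -0.1524, "x": 0.16, "y": 0.9, "z": -0.42, "hand": 0}, {"rx": 0.0144, "ry": -0.0187, "rz": -0.1524, "x": 0.16, "y": 0.9, "z": -0.42, "hand": 0}, {"rx": 0.0144, "ry": -0.0187, "rz": -0.1524, "x": 0.16, "y": 0.9, "z": -0.42, "hand": 0}]}}

```text
clock: 4.0
ee_pos: [0.4266, -0.0987, 0.1917]
ee_rot: [3.113, -0.142, 0.52]
wrist_force: [-0.6, 0.7, -0.8]
width: 0.0426
finger_force: 0.0
```

>>> {"name": "jog_arm", "arguments": {"steps": [{"rx": 0.0144, "ry": -0.0187, "rz": -0.1524, "x": -0.32, "y": 0.84, "z": -0.23, "hand": 0}, {"rx": 0.0144, "ry": -0.0187, "rz": -0.1524, "x": -0.32, "y": 0.84, "z": -0.23, "hand": 0}, {"rx": 0.0144, "ry": -0.0187, "rz": -0.1524, "x": -0.32, "y": 0.84, "z": -0.23, "hand": 0}, {"rx": 0.0144, "ry": -0.0187, "rz": -0.1524, "x": -0.32, "y": 0.84, "z": -0.23, "hand": 0}]}}

```text
clock: 4.4
ee_pos: [0.4363, -0.1873, 0.2105]
ee_rot: [3.111, -0.068, 1.0]
wrist_force: [0.2, 0.3, -0.3]
width: 0.0425
finger_force: 0.0
```

>>> {"name": "jog_arm", "arguments": {"steps": [{"rx": 0.0145, "ry": -0.0187, "rz": -0.1524, "x": -0.7, "y": 0.58, "z": 0.07, "hand": 0}, {"rx": 0.0145, "ry": -0.0187, "rz": -0.1524, "x": -0.7, "y": 0.58, "z": 0.07, "hand": 0}, {"rx": 0.0145, "ry": -0.0187, "rz": -0.1524, "x": -0.7, "y": 0.58, "z": 0.07, "hand": 0}, {"rx": 0.0145, "ry": -0.0187, "rz": -0.1524, "x": -0.7, "y": 0.58, "z": 0.07, "hand": 0}, {"rx": 0.0145, "ry": -0.0187, "rz": -0.1524, "x": -0.7, "y": 0.58, "z": 0.07, "hand": 0}]}}

```text
clock: 4.9
ee_pos: [0.4471, -0.2751, 0.2006]
ee_rot: [3.14, -0.001, 1.473]
wrist_force: [0.7, 0.1, -0.2]
width: 0.0426
finger_force: 0.0
```

Run:
```python
from h import *
print(here()[0])
s,R,t=cam('scene'); t2=cam('top')
a=cv2.resize(s['img'][150:250,120:220],(400,400),interpolation=3); b=cv2.resize(t2[0]['img'][150:250,270:370],(400,400),interpolation=3)
cv2.imwrite('pics/g1.png',np.hstack([a,b]))
Rt=rot(84.5);A=np.array([.446,-.276,.17])
plan([(A,Rt),(A-[0,0,.07],Rt)])
```

```text
[ 0.44708799 -0.27508761  0.20059924]
x -0.011 y -0.012 z 0.314 | rx 0.0009 ry -0.0001 rz -0.0006 | rows>=0.6
x 0.000 y 0.000 z 0.700 | rx -0.0000 ry 0.0000 rz 0.0000 | rows>=1.4
```

View pics/g1.png

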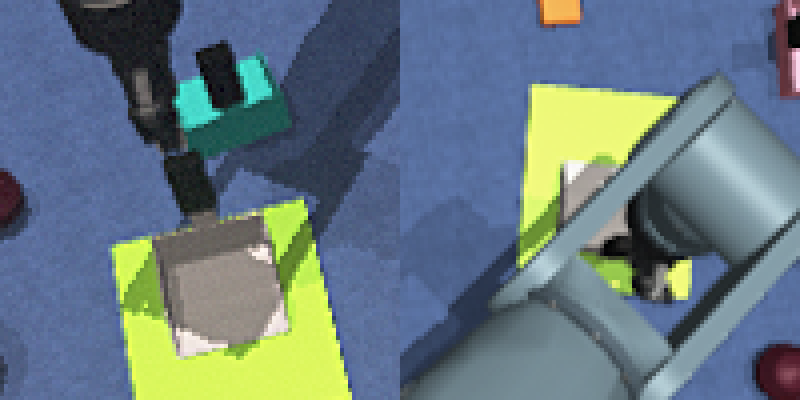

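The gripper hangs just above the steel scoop's handle (left half, handle at (190,180)). I'll descend and grip.

>>> {"name": "jog_arm", "arguments": {"steps": [{"rx": 0, "ry": 0, "rz": 0, "x": -0.01, "y": -0.01, "z": 0.4, "hand": 0}, {"rx": 0, "ry": 0, "rz": 0, "x": -0.01, "y": -0.01, "z": 0.7, "hand": 0}, {"rx": 0, "ry": 0, "rz": 0, "x": -0.01, "y": -0.01, "z": 1.0, "hand": 0}, {"rx": 0, "ry": 0, "rz": 0, "x": -0.01, "y": -0.01, "z": 1.0, "hand": 0}]}}

```text
clock: 5.4
ee_pos: [0.444, -0.274, 0.0983]
ee_rot: [-3.139, -0.004, 1.473]
wrist_force: [-0.3, -0.3, 0.1]
width: 0.0424
finger_force: 0.0
```

>>> {"name": "jog_arm", "arguments": {"steps": [{"rx": 0, "ry": 0, "rz": 0, "x": 0, "y": 0, "z": 0, "hand": 1}, {"rx": 0, "ry": 0, "rz": 0, "x": 0, "y": 0, "z": 0, "hand": 1}, {"rx": 0, "ry": 0, "rz": 0, "x": 0, "y": 0, "z": 0, "hand": 1}, {"rx": 0, "ry": 0, "rz": 0, "x": 0, "y": 0, "z": 0, "hand": 1}, {"rx": 0, "ry": 0, "rz": 0, "x": 0, "y": 0, "z": 0, "hand": 1}], "newtons": 90}}

```text
clock: 5.9
ee_pos: [0.4476, -0.2779, 0.1041]
ee_rot: [3.135, 0.003, 1.475]
wrist_force: [-0.9, 0.2, 7.1]
width: 0.0151
finger_force: 88.6
```

>>> {"name": "jog_arm", "arguments": {"steps": [{"rx": 0, "ry": 0, "rz": 0, "x": 0, "y": 0, "z": -0.25, "hand": 1}, {"rx": 0, "ry": 0, "rz": 0, "x": 0, "y": 0, "z": -0.5, "hand": 1}, {"rx": 0, "ry": 0, "rz": 0, "x": 0, "y": 0, "z": -0.75, "hand": 1}, {"rx": 0, "ry": 0, "rz": 0, "x": 0, "y": 0, "z": -1.0, "hand": 1}, {"rx": 0, "ry": 0, "rz": 0, "x": 0, "y": 0, "z": -1.0, "hand": 1}]}}

```text
clock: 6.4
ee_pos: [0.448, -0.2786, 0.2063]
ee_rot: [3.132, 0.006, 1.475]
wrist_force: [0.6, -0.6, -1.3]
width: 0.0148
finger_force: 88.3
```

Run:
```python
from h import *
s,R,t=cam('scene'); t2=cam('top')
print(here()[0],np.degrees(manip.get_obs()['ee_rot']))
a=cv2.resize(s['img'][140:240,110:210],(400,400),interpolation=3); b=cv2.resize(t2[0]['img'][130:230,250:350],(400,400),interpolation=3)
cv2.imwrite('pics/g2.png',np.hstack([a,b]))
# expected lip corners with the assumed grip, for comparison
```

```text
[ 0.44624959 -0.2769169   0.20221988] [1.79753518e+02 8.66670541e-02 8.44881805e+01]
```

View pics/g2.png

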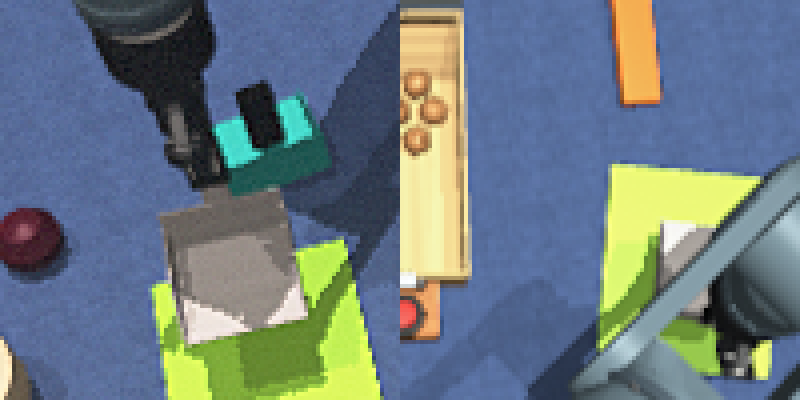

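The scoop is held and lifted: its lip corners show at (187,346) and (309,318) in the left half, and the top view shows the left one at (660,222). I'll check its tilt and yaw in the hand.

Run:
```python
from h import *
S=cam('scene');T=cam('top')
P,Rt=here(); print(manip.get_obs()['clock'],P,np.degrees(Rt.as_euler('xyz')))
for z in(.09,.098,.106,.114): print(z,ray(*S,156.75,226.5,z)[:2].round(4),ray(*S,187.25,219.5,z)[:2].round(4),'T',ray(*T,315,185.5,z)[:2].round(4))
for y in(-3,-5.5,-8):
    c,s=np.cos(np.radians(y)),np.sin(np.radians(y)); 
    for w in(.0475,-.0475):
        q=np.array([P[0]+94e-3*c-w*s,P[1]+94e-3*s+w*c,P[2]-.096]); print(y,q.round(4),proj(*S,q).round(1),proj(*T,q).round(1))
w=None
```

```text
6.6 [ 0.44545378 -0.27617937  0.20057834] [ 1.79910175e+02 -3.94861762e-02  8.44897167e+01]
0.09 [ 0.5295 -0.336 ] [ 0.5393 -0.2407] T [ 0.5453 -0.2451]
0.098 [ 0.5342 -0.3351] [ 0.544  -0.2405] T [ 0.5439 -0.2437]
0.106 [ 0.5389 -0.3342] [ 0.5486 -0.2404] T [ 0.5425 -0.2424]
0.114 [ 0.5437 -0.3333] [ 0.5533 -0.2403] T [ 0.5411 -0.2411]
-3 [ 0.5418 -0.2337  0.1046] [[188.9 217.2]] [[312.6 185.7]]
-3 [ 0.5368 -0.3285  0.1046] [[158.5 225.6]] [[338.  187.6]]
-5.5 [ 0.5436 -0.2379  0.1046] [[187.7 218.1]] [[313.7 185.3]]
-5.5 [ 0.5345 -0.3325  0.1046] [[157.1 225.3]] [[339.  188.2]]
-8 [ 0.5451 -0.2422  0.1046] [[186.5 219. ]] [[314.9 184.9]]
-8 [ 0.5319 -0.3363  0.1046] [[155.7 225. ]] [[340.  188.9]]
```

Run:
```python
from h import *
s=cam('top')[0]
cv2.imwrite('pics/b1.png',cv2.resize(s['img'][125:217,210:290],(640,736),interpolation=3)[:600])
```

```text
(no output)
```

View pics/b1.png

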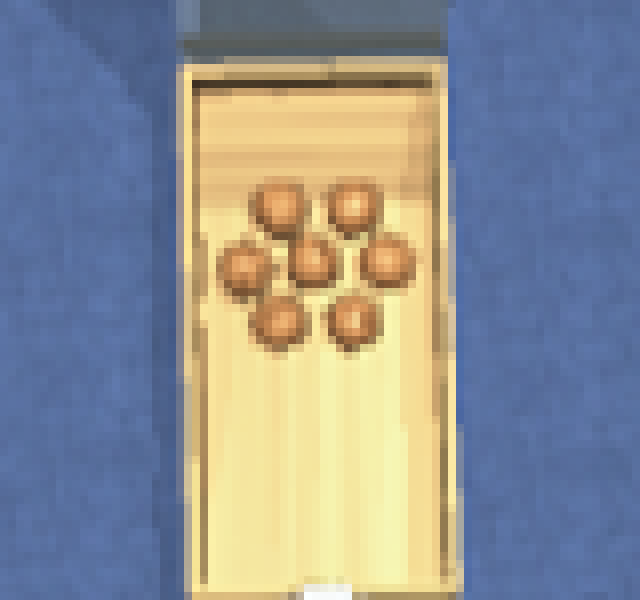

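```bash
cat >> h.py <<'E'
BC=None
E
python3 - <<'E'
from h import *
T=cam('top')
f=lambda x,y,z:ray(*T,(x+.5)/8-.5+210,(y+.5)/8-.5+125,z)[:2]
for y in(70,590): print(y,[f(x,y,.075).round(4) for x in ((179,446) if y==70 else (186,463))])
a=f(312.5,60,.075);b=f(324.5,600,.075);print(a,b,np.linalg.norm(a-b),np.degrees(np.arctan2(*(a-b)[::-1])),(a+b)/2)
for p in((280,207),(353,207),(244,268),(313,263),(387,263),(279,322),(353,322)): print(f(*p,.019).round(4))
P,R0=here()
E
```

```text
70 [array([0.7452, 0.0736]), array([ 0.7484, -0.0554])]
590 [array([0.4918, 0.0634]), array([ 0.4947, -0.0673])]
[0.75181098 0.00928924] [ 0.48848018 -0.00197544] 0.2635716323773516 2.4494865807013917 [0.62014558 0.0036569 ]
[0.6928 0.0238]
[ 0.6937 -0.0126]
[0.6613 0.0409]
[0.6647 0.0067]
[ 0.6656 -0.03  ]
[0.6344 0.0229]
[ 0.6352 -0.0137]
```

```bash
cat >> h.py <<'E'
Y=np.radians(2.0); U=np.array([np.cos(Y),np.sin(Y),0]); L=np.array([-np.sin(Y),np.cos(Y),0]); C=np.array([.620,.003,0])
def sc(lipx,lipz,pitch=0,ly=0,dyaw=0,grip=.096):
    """TCP pose so that the scoop lip (underside) is at bin x=lipx (m), z=lipz, lip raised by pitch deg"""
    Q=Rn.from_rotvec(-L*np.radians(pitch))
    v=-94e-3*U+np.array([0,0,grip])
    return C+U*lipx+L*ly+[0,0,lipz]+Q.apply(v), Q*rot(92.4+dyaw)
E
python3 - <<'E'
from h import *
P,R0=here();A,Rt=sc(-.019,.115); B,_=sc(-.019,.020); print(P,A,B)
w=(Rt*R0.inv()).as_rotvec(); T=[]
for k in(1/3,2/3,1): p=P+(A-P)*k; p[2]=A[2]; T.append((p,Rn.from_rotvec(w*k)*R0))
plan(T+[(B,Rt)])
E
```

```text
[ 0.44542743 -0.27616862  0.200397  ] [ 0.50706884 -0.00094364  0.211     ] [ 0.50706884 -0.00094364  0.116     ]
x 0.933 y 0.117 z -0.105 | rx 0.0001 ry -0.0001 rz -0.0147 | rows>=1.9
x 0.927 y 0.159 z 0.001 | rx 0.0002 ry -0.0001 rz -0.0146 | rows>=1.9
x 0.918 y 0.202 z 0.000 | rx 0.0001 ry -0.0001 rz -0.0147 | rows>=1.9
x -0.000 y -0.000 z 0.950 | rx -0.0000 ry 0.0000 rz 0.0000 | rows>=1.9
```

>>> {"name": "jog_arm", "arguments": {"steps": [{"rx": 0, "ry": 0, "rz": 0, "x": 0.25, "y": 0.03, "z": -0.11, "hand": 1}, {"rx": 0, "ry": 0, "rz": -0.01, "x": 0.6, "y": 0.08, "z": -0.11, "hand": 1}, {"rx": 0, "ry": 0, "rz": -0.0147, "x": 0.93, "y": 0.12, "z": -0.11, "hand": 1}]}}

```text
clock: 7.0
ee_pos: [0.4668, -0.1844, 0.2122]
ee_rot: [3.139, 0.0, 1.521]
wrist_force: [0.1, 0.4, -2.2]
width: 0.0153
finger_force: 88.0
```

>>> {"name": "jog_arm", "arguments": {"steps": [{"rx": 0, "ry": 0, "rz": 0, "x": 0.33, "y": 0.05, "z": 0, "hand": 1}, {"rx": 0, "ry": 0, "rz": -0.01, "x": 0.65, "y": 0.1, "z": 0, "hand": 1}, {"rx": 0, "ry": 0, "rz": -0.0147, "x": 0.93, "y": 0.16, "z": 0, "hand": 1}]}}

```text
clock: 7.3
ee_pos: [0.4871, -0.0915, 0.2118]
ee_rot: [3.14, 0.0, 1.568]
wrist_force: [-0.5, -0.3, -1.7]
width: 0.0149
finger_force: 88.0
```

>>> {"name": "jog_arm", "arguments": {"steps": [{"rx": 0, "ry": 0, "rz": 0, "x": 0.3, "y": 0.07, "z": 0, "hand": 1}, {"rx": 0, "ry": 0, "rz": -0.01, "x": 0.65, "y": 0.14, "z": 0, "hand": 1}, {"rx": 0, "ry": 0, "rz": -0.0147, "x": 0.92, "y": 0.2, "z": 0, "hand": 1}, {"rx": 0, "ry": 0, "rz": -0.0147, "x": 0.92, "y": 0.2, "z": 0, "hand": 1}, {"rx": 0, "ry": 0, "rz": -0.0147, "x": 0.92, "y": 0.2, "z": 0, "hand": 1}]}}

```text
clock: 7.8
ee_pos: [0.5075, -0.001, 0.212]
ee_rot: [3.14, 0.001, 1.615]
wrist_force: [-0.2, 0.0, -1.6]
width: 0.0152
finger_force: 88.1
```

Run:
```python
from h import *
S=cam('scene');T=cam('top')
P,R0=here();print(P,np.degrees(R0.as_euler('xyz')))
a=S[0]['img'][150:250,210:310];b=T[0]['img'][120:220,200:300]
cv2.imwrite('pics/e1.png',cv2.resize(np.hstack([a,b]),(800,400),interpolation=3))
for n,c in(('S',S),('T',T)):
    for w in(.0475,-.0475):
        q=P+.094*U+L*w-[0,0,.096]; print(n,q.round(4),((proj(*c,q)-([210,150] if n=='S' else [200,120]))*4+([0,0] if n=='S' else [400,0])).round(0))
plan([sc(-.019,.115),sc(-.019,.015)])
```

```text
[ 0.50761027 -0.00209871  0.21230555] [1.79879218e+02 8.09633329e-02 9.23924671e+01]
S [0.5999 0.0487 0.1163] [[280. 210.]]
S [ 0.6032 -0.0463  0.1163] [[168. 251.]]
T [0.5999 0.0487 0.1163] [[549. 192.]]
T [ 0.6032 -0.0463  0.1163] [[651. 191.]]
x 0.012 y -0.005 z 0.013 | rx 0.0007 ry 0.0004 rz -0.0000 | rows>=0.0
x -0.000 y 0.000 z 1.000 | rx -0.0000 ry 0.0000 rz -0.0000 | rows>=2.0
```

View pics/e1.png

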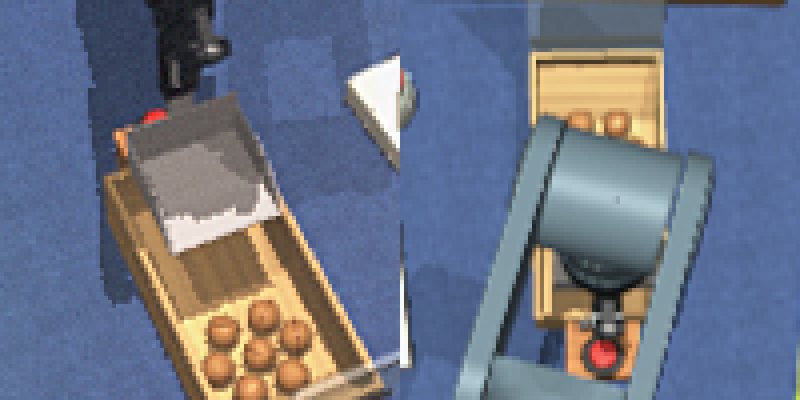

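The scoop hangs centred over the empty front of the bin, lip corners at (172,252) and (280,213), close to the predicted ones. The walnuts are at (205–310, 315–390). Descending.

>>> {"name": "jog_arm", "arguments": {"steps": [{"rx": 0, "ry": 0, "rz": 0, "x": 0.01, "y": 0, "z": 0.3, "hand": 1}, {"rx": 0, "ry": 0, "rz": 0, "x": 0.01, "y": 0, "z": 0.6, "hand": 1}, {"rx": 0, "ry": 0, "rz": 0, "x": 0.01, "y": 0, "z": 0.85, "hand": 1}, {"rx": 0, "ry": 0, "rz": 0, "x": 0.01, "y": 0, "z": 1.0, "hand": 1}, {"rx": 0, "ry": 0, "rz": 0, "x": 0.01, "y": 0, "z": 1.0, "hand": 1}]}}

```text
clock: 8.4
ee_pos: [0.5061, -0.0013, 0.1103]
ee_rot: [-3.14, 0.0, 1.611]
wrist_force: [-0.0, 0.3, -1.2]
width: 0.0147
finger_force: 87.9
```

>>> {"name": "jog_arm", "arguments": {"steps": [{"rx": 0, "ry": 0, "rz": 0, "x": 0, "y": 0, "z": 0.03, "hand": 1}, {"rx": 0, "ry": 0, "rz": 0, "x": 0, "y": 0, "z": 0.05, "hand": 1}, {"rx": 0, "ry": 0, "rz": 0, "x": 0, "y": 0, "z": 0.05, "hand": 1}]}}

```text
clock: 8.7
ee_pos: [0.5088, -0.0009, 0.1087]
ee_rot: [3.137, 0.002, 1.613]
wrist_force: [-0.8, -0.3, -2.8]
width: 0.0148
finger_force: 87.9
```

Run:
```python
from h import *
o=manip.get_obs();print(o['ee_pos'],o['wrist_force'],o['moment'])
```

```text
[ 0.50883211 -0.00091648  0.10867245] [-0.78035849 -0.29575855 -2.75600673] [0.02524231 0.07397959 0.00982795]
```

>>> {"name": "jog_arm", "arguments": {"steps": [{"rx": 0, "ry": 0, "rz": 0, "x": 0, "y": 0, "z": 0.03, "hand": 1}, {"rx": 0, "ry": 0, "rz": 0, "x": 0, "y": 0, "z": 0.03, "hand": 1}]}}

```text
clock: 8.9
ee_pos: [0.5085, -0.0006, 0.1051]
ee_rot: [3.138, 0.001, 1.613]
wrist_force: [-0.3, -0.1, -2.0]
width: 0.0148
finger_force: 88.2
```

>>> {"name": "jog_arm", "arguments": {"steps": [{"rx": 0, "ry": 0, "rz": 0, "x": 0, "y": 0, "z": 0.02, "hand": 1}, {"rx": 0, "ry": 0, "rz": 0, "x": 0, "y": 0, "z": 0.02, "hand": 1}]}}

```text
clock: 9.1
ee_pos: [0.5091, -0.0006, 0.1051]
ee_rot: [3.137, 0.002, 1.614]
wrist_force: [-4.7, 2.7, 14.8]
width: 0.0151
finger_force: 90.2
```

>>> {"name": "jog_arm", "arguments": {"steps": [{"rx": 0, "ry": 0, "rz": 0, "x": 0, "y": 0, "z": 0.015, "hand": 1}, {"rx": 0, "ry": 0, "rz": 0, "x": 0, "y": 0, "z": 0.015, "hand": 1}]}}

```text
clock: 9.3
ee_pos: [0.5094, -0.0006, 0.1051]
ee_rot: [3.137, 0.002, 1.614]
wrist_force: [-10.9, 2.0, 26.3]
width: 0.0153
finger_force: 91.9
```

>>> {"name": "jog_arm", "arguments": {"steps": [{"rx": 0, "ry": 0, "rz": 0, "x": 0, "y": 0.05, "z": -0.025, "hand": 1}, {"rx": 0, "ry": 0, "rz": 0, "x": 0, "y": 0.25, "z": -0.025, "hand": 1}, {"rx": 0, "ry": 0, "rz": 0, "x": 0, "y": 0.5, "z": -0.025, "hand": 1}, {"rx": 0, "ry": 0, "rz": 0, "x": 0, "y": 0.75, "z": -0.025, "hand": 1}, {"rx": 0, "ry": 0, "rz": 0, "x": 0, "y": 0.95, "z": -0.025, "hand": 1}]}}

```text
clock: 9.8
ee_pos: [0.6046, 0.0034, 0.1051]
ee_rot: [3.138, 0.002, 1.614]
wrist_force: [-3.2, -0.8, 7.1]
width: 0.0148
finger_force: 89.5
```

Run:
```python
from h import *
S=cam('scene');P,R0=here();print(manip.get_obs()['wrist_force'],P, np.degrees(R0.as_euler('xyz')))
print('lip bin x',(P-C)@U+.094, 'y',(P-C)@L)
cv2.imwrite('pics/p1.png',cv2.resize(S[0]['img'][150:270,210:330],(600,600),interpolation=3))
```

```text
[-3.68194788 -0.3318662   2.63662178] [0.60595215 0.00320509 0.10605395] [1.79801678e+02 1.13562805e-01 9.24413920e+01]
lip bin x 0.07996786410494677 y 0.000695223450170307
```

View pics/p1.png

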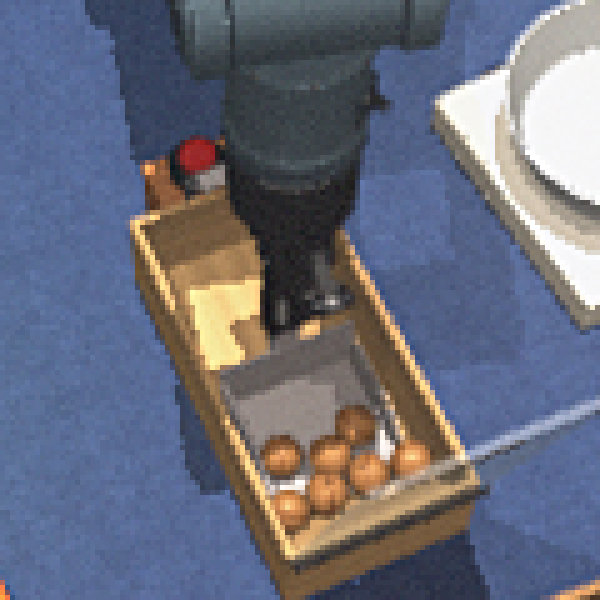

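Most nuts are on the blade, with two or three on the lip at the board ((290,510), (325,492), (410,460)). Next I'll tilt the lip up along the board.

Run:
```python
from h import *
P,R0=here()
X0=[sc(.080,.006,0,.0007,0,.100)]
for a in [(.091,.0175,8),(.103,.029,15),(.112,.038,21),(.114,.045,25)]:
    d=sc(a[0],a[1],a[2],.0007,0,.100); plan([d],X0[0]); print(d[0])
e=sc(.114,.045,25,.0007,0,.1); plan([sc(.09,.14,25,.0007,0,.1)],e)
```

```text
x 0.000 y -0.020 z 0.026 | rx -0.0444 ry -0.0003 rz -0.0000 | rows>=0.9
[0.60398281 0.00314109 0.10344454]
x -0.000 y 0.003 z 0.047 | rx -0.0833 ry -0.0006 rz -0.0000 | rows>=1.7
[0.60630497 0.00322219 0.10126359]
x -0.000 y 0.024 z 0.083 | rx -0.1167 ry -0.0008 rz 0.0000 | rows>=2.4
[0.60838928 0.00329497 0.09767146]
x -0.000 y 0.005 z 0.101 | rx -0.1389 ry -0.0010 rz -0.0000 | rows>=2.9
[0.60652901 0.00323001 0.09590466]
x -0.001 y 0.184 z -0.962 | rx 0.0000 ry 0.0000 rz 0.0000 | rows>=2.0
```

>>> {"name": "jog_arm", "arguments": {"steps": [{"rx": -0.0444, "ry": 0, "rz": 0, "x": 0, "y": -0.01, "z": 0.01, "hand": 1}, {"rx": -0.0833, "ry": 0, "rz": 0, "x": 0, "y": 0.01, "z": 0.03, "hand": 1}, {"rx": -0.1167, "ry": 0, "rz": 0, "x": 0, "y": 0.02, "z": 0.06, "hand": 1}, {"rx": -0.1389, "ry": 0, "rz": 0, "x": 0, "y": 0, "z": 0.07, "hand": 1}, {"rx": -0.1389, "ry": 0, "rz": 0, "x": 0, "y": 0, "z": 0.07, "hand": 1}]}}

```text
clock: 10.35
ee_pos: [0.6001, 0.0042, 0.0951]
ee_rot: [2.706, -0.0, 1.613]
wrist_force: [-0.8, -0.7, -2.2]
width: 0.0148
finger_force: 88.7
```

>>> {"name": "jog_arm", "arguments": {"steps": [{"rx": 0, "ry": 0, "rz": 0, "x": 0, "y": 0.04, "z": -0.2, "hand": 1}, {"rx": 0, "ry": 0, "rz": 0, "x": 0, "y": 0.1, "z": -0.5, "hand": 1}, {"rx": 0, "ry": 0, "rz": 0, "x": 0, "y": 0.15, "z": -0.8, "hand": 1}, {"rx": 0, "ry": 0, "rz": 0, "x": 0, "y": 0.18, "z": -0.96, "hand": 1}, {"rx": 0, "ry": 0, "rz": 0, "x": 0, "y": 0.18, "z": -0.96, "hand": 1}]}}

```text
clock: 10.85
ee_pos: [0.581, 0.0019, 0.196]
ee_rot: [2.697, 0.004, 1.613]
wrist_force: [-0.1, 0.4, -1.8]
width: 0.0153
finger_force: 88.8
```

Run:
```python
from h import *
S=cam('scene');P,R0=here();print(manip.get_obs()['wrist_force'],P, np.degrees(R0.as_euler('xyz')),manip.get_obs()['clock'])
print([(round(d['confidence'],2),(S[1].T@(np.array(d['centre'])-S[2])).round(3).tolist()) for d in manip.look_for('scene','walnut1')])
cv2.imwrite('pics/p2.png',cv2.resize(S[0]['img'][150:270,210:330],(600,600),interpolation=3))
```

```text
[ 0.18173964 -0.44777941 -2.66671398] [0.58009619 0.00210847 0.19378588] [1.54661146e+02 1.52337706e-01 9.24195051e+01] 10.9
[(0.61, [0.687, -0.03, 0.156]), (0.51, [0.64, -0.029, 0.136]), (0.49, [0.661, -0.011, 0.145]), (0.41, [0.64, 0.033, 0.135]), (0.4, [0.639, 0.005, 0.138])]
```

View pics/p2.png

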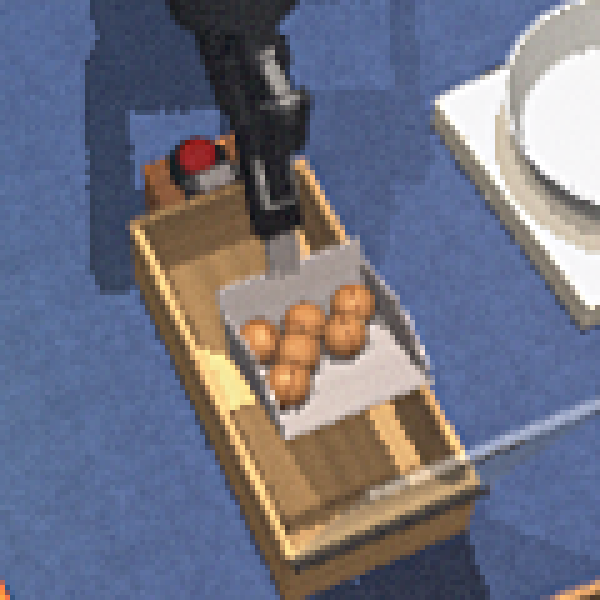

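Six walnuts sit in the raised scoop ((245–375, 300–385)). The seventh is hidden in the bin. Next is the carry to the pan.

```bash
cat >> h.py <<'E'
PAN=np.array([.531,.290,.046])
def sp(lip,head,pitch,grip=.100):
    h=np.radians(head);u=np.array([np.cos(h),np.sin(h),0]);l=np.array([-u[1],u[0],0])
    Q=Rn.from_rotvec(-l*np.radians(pitch))
    return np.array(lip)+Q.apply(-.094*u+np.array([0,0,grip])),Q*rot(head+90.4)
H=28.7; HU=np.array([np.cos(np.radians(H)),np.sin(np.radians(H)),0])
E
python3 - <<'E'
from h import *
P,R0=here();print(manip.get_obs()['qpos'].round(2))
A,Rt=sp(PAN-.015*HU+[0,0,.114],H,20); print(P,A)
T=[]
for k in(1/3,2/3,1):
    d=P+(A-P)*k; d[2]=[.222,.225,A[2]][round(k*3)-1]
    T.append((d,sp([0,0,0],2+(H-2)*k,25-5*k)[1]))
plan(T)
E
```

```text
[-0.28 -0.04  1.99  0.19  0.78 -0.42]
[0.57917262 0.00239723 0.19204425] [0.41036335 0.22395336 0.22181937]
x 0.761 y -0.352 z -0.498 | rx 0.0102 ry 0.0199 rz -0.0449 | rows>=2.0
x 0.834 y -0.362 z -0.191 | rx 0.0091 ry 0.0190 rz -0.0457 | rows>=1.9
x 0.888 y -0.265 z -0.074 | rx 0.0091 ry 0.0176 rz -0.0462 | rows>=1.9
```

>>> {"name": "jog_arm", "arguments": {"steps": [{"rx": 0, "ry": 0, "rz": -0.005, "x": 0.1, "y": -0.05, "z": -0.15, "hand": 1}, {"rx": 0.004, "ry": 0.007, "rz": -0.015, "x": 0.27, "y": -0.13, "z": -0.3, "hand": 1}, {"rx": 0.007, "ry": 0.013, "rz": -0.03, "x": 0.5, "y": -0.24, "z": -0.43, "hand": 1}, {"rx": 0.01, "ry": 0.02, "rz": -0.045, "x": 0.76, "y": -0.35, "z": -0.5, "hand": 1}]}}

```text
clock: 11.35
ee_pos: [0.5219, 0.0766, 0.2212]
ee_rot: [2.736, 0.002, 1.769]
wrist_force: [0.3, 0.3, -2.3]
width: 0.0151
finger_force: 88.9
```

>>> {"name": "jog_arm", "arguments": {"steps": [{"rx": 0.002, "ry": 0.005, "rz": -0.012, "x": 0.23, "y": -0.1, "z": -0.05, "hand": 1}, {"rx": 0.004, "ry": 0.01, "rz": -0.023, "x": 0.45, "y": -0.2, "z": -0.1, "hand": 1}, {"rx": 0.006, "ry": 0.015, "rz": -0.034, "x": 0.65, "y": -0.28, "z": -0.15, "hand": 1}, {"rx": 0.009, "ry": 0.019, "rz": -0.046, "x": 0.83, "y": -0.36, "z": -0.19, "hand": 1}]}}

```text
clock: 11.75
ee_pos: [0.4652, 0.1505, 0.2233]
ee_rot: [2.766, 0.001, 1.926]
wrist_force: [-0.0, 0.3, -2.4]
width: 0.0151
finger_force: 88.8
```

>>> {"name": "jog_arm", "arguments": {"steps": [{"rx": 0.002, "ry": 0.005, "rz": -0.012, "x": 0.25, "y": -0.08, "z": -0.02, "hand": 1}, {"rx": 0.004, "ry": 0.01, "rz": -0.023, "x": 0.5, "y": -0.15, "z": -0.04, "hand": 1}, {"rx": 0.006, "ry": 0.014, "rz": -0.034, "x": 0.72, "y": -0.22, "z": -0.06, "hand": 1}, {"rx": 0.009, "ry": 0.018, "rz": -0.046, "x": 0.88, "y": -0.26, "z": -0.07, "hand": 1}, {"rx": 0.009, "ry": 0.018, "rz": -0.046, "x": 0.88, "y": -0.26, "z": -0.07, "hand": 1}]}}

```text
clock: 12.25
ee_pos: [0.4094, 0.2241, 0.22]
ee_rot: [2.795, -0.0, 2.082]
wrist_force: [0.1, -0.3, -2.9]
width: 0.0149
finger_force: 88.7
```

Run:
```python
from h import *
for n in('scene','top'):
    S=cam(n)
    print([(round(d['confidence'],2),(S[1].T@(np.array(d['centre'])-S[2])).round(3).tolist()) for d in manip.look_for(n,'walnut1')])
P,R0=here();o=manip.get_obs();print(P,np.degrees(o['ee_rot']),o['qpos'].round(2),o['clock'])
c=PAN-.015*HU
print('pred lip',sp(c+[0,0,.114],H,20)[0])
st=None
T=[sp(c+[0,0,.075],H,10),sp(c+[0,0,.058],H,0),sp(c+[0,0,.05],H,-8),sp(c+[0,0,.042],H,-16),sp(c+[0,0,.03],H,-26),sp(c+[0,0,.025],H,-36),sp(c+[0,0,.025],H,-46)]
for t in T: print(t[0])
plan(T)
```

```text
[(0.6, [0.481, 0.24, 0.158]), (0.55, [0.803, 0.007, 0.24])]
[(0.63, [0.793, 0.011, 0.214]), (0.39, [0.462, 0.265, 0.166]), (0.36, [0.482, 0.243, 0.163]), (0.27, [0.479, -0.517, 0.086])]
[0.41118967 0.22251153 0.22105546] [1.59979529e+02 6.32333150e-02 1.19081565e+02] [ 0.16 -0.32  2.14  0.14  1.   -0.41] 12.45
pred lip [0.41036335 0.22395336 0.22181937]
[0.42141221 0.23000244 0.20315785]
[0.43539107 0.23765564 0.204     ]
[0.448401   0.24477837 0.20810908]
[0.46276253 0.25264108 0.21003608]
[0.48218723 0.26327579 0.20708629]
[0.50269531 0.27450363 0.20715351]
[0.52366363 0.28598346 0.20808378]
x 0.016 y 0.057 z 0.211 | rx 0.0557 ry -0.0000 rz -0.0001 | rows>=1.2
x -0.001 y 0.158 z 0.020 | rx 0.0555 ry 0.0004 rz 0.0000 | rows>=1.2
x -0.001 y 0.149 z -0.042 | rx 0.0445 ry 0.0003 rz 0.0000 | rows>=0.9
x -0.001 y 0.159 z -0.041 | rx 0.0444 ry 0.0003 rz 0.0000 | rows>=0.9
x -0.002 y 0.221 z -0.033 | rx 0.0556 ry 0.0004 rz 0.0000 | rows>=1.2
x -0.001 y 0.210 z -0.103 | rx 0.0555 ry 0.0004 rz 0.0000 | rows>=1.2
x -0.002 y 0.188 z -0.148 | rx 0.0556 ry 0.0004 rz 0.0000 | rows>=1.2
```

>>> {"name": "jog_arm", "arguments": {"steps": [{"rx": 0.028, "ry": 0, "rz": 0, "x": 0.01, "y": 0.03, "z": 0.1, "hand": 1}, {"rx": 0.0557, "ry": 0, "rz": 0, "x": 0.016, "y": 0.057, "z": 0.21, "hand": 1}, {"rx": 0.0557, "ry": 0, "rz": 0, "x": 0.016, "y": 0.057, "z": 0.21, "hand": 1}]}}

```text
clock: 12.75
ee_pos: [0.4227, 0.2303, 0.2025]
ee_rot: [2.969, 0.001, 2.078]
wrist_force: [0.2, -0.3, -2.6]
width: 0.0147
finger_force: 88.9
```

>>> {"name": "jog_arm", "arguments": {"steps": [{"rx": 0.02, "ry": 0, "rz": 0, "x": 0, "y": 0.05, "z": 0.01, "hand": 1}, {"rx": 0.04, "ry": 0, "rz": 0, "x": 0, "y": 0.11, "z": 0.02, "hand": 1}, {"rx": 0.0555, "ry": 0, "rz": 0, "x": 0, "y": 0.16, "z": 0.02, "hand": 1}, {"rx": 0.0555, "ry": 0, "rz": 0, "x": 0, "y": 0.16, "z": 0.02, "hand": 1}]}}

```text
clock: 13.15
ee_pos: [0.4366, 0.2383, 0.205]
ee_rot: [3.139, 0.001, 2.079]
wrist_force: [-0.1, 0.3, -2.5]
width: 0.0152
finger_force: 88.9
```

>>> {"name": "jog_arm", "arguments": {"steps": [{"rx": 0.015, "ry": 0, "rz": 0, "x": 0, "y": 0.05, "z": -0.01, "hand": 1}, {"rx": 0.03, "ry": 0, "rz": 0, "x": 0, "y": 0.1, "z": -0.03, "hand": 1}, {"rx": 0.0445, "ry": 0, "rz": 0, "x": 0, "y": 0.15, "z": -0.04, "hand": 1}, {"rx": 0.0445, "ry": 0, "rz": 0, "x": 0, "y": 0.15, "z": -0.04, "hand": 1}, {"rx": 0.0445, "ry": 0, "rz": 0, "x": 0, "y": 0.15, "z": -0.04, "hand": 1}]}}

```text
clock: 13.65
ee_pos: [0.448, 0.2453, 0.2085]
ee_rot: [-3.005, 0.001, 2.079]
wrist_force: [-0.9, 0.7, -2.7]
width: 0.015
finger_force: 88.9
```

>>> {"name": "jog_arm", "arguments": {"steps": [{"rx": 0.015, "ry": 0, "rz": 0, "x": 0, "y": 0.05, "z": -0.01, "hand": 1}, {"rx": 0.03, "ry": 0, "rz": 0, "x": 0, "y": 0.1, "z": -0.03, "hand": 1}, {"rx": 0.0445, "ry": 0, "rz": 0, "x": 0, "y": 0.16, "z": -0.04, "hand": 1}, {"rx": 0.0445, "ry": 0, "rz": 0, "x": 0, "y": 0.16, "z": -0.04, "hand": 1}, {"rx": 0.0445, "ry": 0, "rz": 0, "x": 0, "y": 0.16, "z": -0.04, "hand": 1}]}}

```text
clock: 14.15
ee_pos: [0.4622, 0.2534, 0.2103]
ee_rot: [-2.865, 0.001, 2.079]
wrist_force: [-0.2, -0.5, -2.2]
width: 0.0151
finger_force: 89.0
```

>>> {"name": "jog_arm", "arguments": {"steps": [{"rx": 0.02, "ry": 0, "rz": 0, "x": 0, "y": 0.08, "z": -0.01, "hand": 1}, {"rx": 0.04, "ry": 0, "rz": 0, "x": 0, "y": 0.15, "z": -0.02, "hand": 1}, {"rx": 0.0555, "ry": 0, "rz": 0, "x": 0, "y": 0.22, "z": -0.03, "hand": 1}, {"rx": 0.0555, "ry": 0, "rz": 0, "x": 0, "y": 0.22, "z": -0.03, "hand": 1}, {"rx": 0.0555, "ry": 0, "rz": 0, "x": 0, "y": 0.22, "z": -0.03, "hand": 1}]}}

```text
clock: 14.65
ee_pos: [0.4813, 0.2641, 0.2072]
ee_rot: [-2.69, 0.001, 2.08]
wrist_force: [-0.4, 1.3, -2.5]
width: 0.0149
finger_force: 89.0
```

>>> {"name": "jog_arm", "arguments": {"steps": [{"rx": 0.02, "ry": 0, "rz": 0, "x": 0, "y": 0.08, "z": -0.04, "hand": 1}, {"rx": 0.04, "ry": 0, "rz": 0, "x": 0, "y": 0.15, "z": -0.07, "hand": 1}, {"rx": 0.0555, "ry": 0, "rz": 0, "x": 0, "y": 0.21, "z": -0.1, "hand": 1}, {"rx": 0.0555, "ry": 0, "rz": 0, "x": 0, "y": 0.21, "z": -0.1, "hand": 1}, {"rx": 0.0555, "ry": 0, "rz": 0, "x": 0, "y": 0.21, "z": -0.1, "hand": 1}]}}

```text
clock: 15.15
ee_pos: [0.5018, 0.2755, 0.2073]
ee_rot: [-2.516, 0.001, 2.08]
wrist_force: [-0.5, -0.6, -1.9]
width: 0.015
finger_force: 89.1
```

Run:
```python
from h import *
for n in('scene','top'):
    S=cam(n)
    print([(round(d['confidence'],2),(S[1].T@(np.array(d['centre'])-S[2])).round(3).tolist()) for d in manip.look_for(n,'walnut1')])
P,R0=here();o=manip.get_obs();print(P,np.degrees(o['ee_rot']),o['qpos'].round(2),o['clock'])
c=PAN-.015*HU
plan([sp(c+[0,0,.025],H,-46)])
```

```text
[(0.64, [0.515, 0.351, 0.06]), (0.61, [0.582, 0.344, 0.073]), (0.6, [0.607, 0.292, 0.065]), (0.54, [0.541, 0.282, 0.068]), (0.47, [0.591, 0.262, 0.066]), (0.4, [0.571, 0.282, 0.066])]
[(0.66, [0.701, 0.221, 0.09]), (0.48, [0.568, 0.278, 0.065]), (0.41, [0.587, 0.266, 0.066]), (0.38, [0.594, 0.293, 0.067])]
[0.50189742 0.27555093 0.20810844] [-1.44184429e+02  8.10875206e-02  1.19145990e+02] [ 0.35  0.65  1.14 -0.1   1.97 -0.17] 15.35
x -0.015 y 0.196 z -0.141 | rx 0.0566 ry 0.0022 rz -0.0006 | rows>=1.2
```

All six are in the pan. I'll tilt further to be sure the scoop empties, then rise out.

>>> {"name": "jog_arm", "arguments": {"steps": [{"rx": 0.03, "ry": 0, "rz": 0, "x": 0, "y": 0.1, "z": -0.1, "hand": 1}, {"rx": 0.0566, "ry": 0, "rz": 0, "x": 0, "y": 0.16, "z": -0.18, "hand": 1}, {"rx": 0.0566, "ry": 0, "rz": 0, "x": 0, "y": 0.16, "z": -0.18, "hand": 1}, {"rx": 0.0566, "ry": 0, "rz": 0, "x": 0, "y": 0.16, "z": -0.18, "hand": 1}]}}

```text
clock: 15.75
ee_pos: [0.5225, 0.2871, 0.2114]
ee_rot: [-2.337, 0.001, 2.08]
wrist_force: [-0.0, 0.7, -1.4]
width: 0.0148
finger_force: 89.3
```

Run:
```python
from h import *
P,R0=here();c=PAN-.03*HU
T=[(P+[-.012,-.006,.05],R0),sp(c+[0,0,.09],H,-36),sp(c+[0,0,.11],H,-5)]
for t in T: print(t[0])
plan(T)
```

```text
[0.51053584 0.28107868 0.26138724]
[0.48953811 0.26730028 0.27215351]
[0.43019246 0.23480949 0.26381211]
x 0.006 y -0.453 z -0.250 | rx 0.0000 ry 0.0000 rz 0.0000 | rows>=1.0
x -0.019 y -0.251 z 0.106 | rx -0.0561 ry 0.0017 rz -0.0005 | rows>=1.2
x 0.004 y -0.499 z 0.465 | rx -0.1722 ry -0.0012 rz -0.0000 | rows>=3.6
```

>>> {"name": "jog_arm", "arguments": {"steps": [{"rx": 0, "ry": 0, "rz": 0, "x": 0, "y": -0.45, "z": -0.25, "hand": 1}, {"rx": 0, "ry": 0, "rz": 0, "x": 0, "y": -0.45, "z": -0.25, "hand": 1}, {"rx": 0, "ry": 0, "rz": 0, "x": 0, "y": -0.45, "z": -0.25, "hand": 1}]}}

```text
clock: 16.05
ee_pos: [0.5116, 0.281, 0.2657]
ee_rot: [-2.345, 0.002, 2.08]
wrist_force: [-0.2, 0.9, -2.2]
width: 0.0151
finger_force: 89.6
```

Run:
```python
from h import *
for n in('scene','top'):
    S=cam(n)
    print([(round(d['confidence'],2),(S[1].T@(np.array(d['centre'])-S[2])).round(3).tolist()) for d in manip.look_for(n,'walnut1')])
P,R0=here();print(P,R0.as_euler('xyz',True))
Rm=rot(84.5);G=np.array([.446,-.276,.2])
A=(np.array([.430,.235,.264]),sp([0,0,0],H,0)[1])
w=(Rm*A[1].inv()).as_rotvec()
plan([A]+[(A[0]+(G-A[0])*k/6,Rn.from_rotvec(w*k/6)*A[1]) for k in range(1,7)])
```

```text
[(0.47, [0.518, 0.348, 0.062]), (0.41, [0.577, 0.343, 0.07]), (0.39, [0.569, 0.284, 0.065])]
[(0.54, [0.563, 0.279, 0.063]), (0.44, [0.592, 0.294, 0.069])]
[0.51070159 0.28060682 0.26156051] [-1.33856853e+02  5.66866738e-02  1.19146337e+02]
x -0.005 y -0.660 z 0.652 | rx -0.2564 ry 0.0004 rz 0.0001 | rows>=5.4
x -0.757 y -0.390 z 0.106 | rx 0.0000 ry -0.0000 rz 0.0321 | rows>=1.7
x -0.793 y -0.313 z 0.107 | rx 0.0000 ry -0.0000 rz 0.0320 | rows>=1.7
x -0.820 y -0.232 z 0.107 | rx 0.0000 ry -0.0000 rz 0.0320 | rows>=1.7
x -0.839 y -0.148 z 0.106 | rx 0.0000 ry -0.0000 rz 0.0321 | rows>=1.7
x -0.850 y -0.063 z 0.107 | rx 0.0000 ry -0.0000 rz 0.0320 | rows>=1.7
x -0.852 y 0.023 z 0.106 | rx 0.0000 ry -0.0000 rz 0.0320 | rows>=1.7
```

>>> {"name": "jog_arm", "arguments": {"steps": [{"rx": -0.047, "ry": 0, "rz": 0, "x": 0, "y": -0.12, "z": 0.05, "hand": 1}, {"rx": -0.094, "ry": 0, "rz": 0, "x": 0, "y": -0.25, "z": 0.15, "hand": 1}, {"rx": -0.141, "ry": 0, "rz": 0, "x": 0, "y": -0.38, "z": 0.3, "hand": 1}, {"rx": -0.188, "ry": 0, "rz": 0, "x": 0, "y": -0.52, "z": 0.48, "hand": 1}, {"rx": -0.235, "ry": 0, "rz": 0, "x": 0, "y": -0.66, "z": 0.65, "hand": 1}]}}

```text
clock: 16.75
ee_pos: [0.4295, 0.2353, 0.2642]
ee_rot: [-3.08, 0.002, 2.079]
wrist_force: [0.1, 0.5, -0.8]
width: 0.0154
finger_force: 89.4
```

>>> {"name": "jog_arm", "arguments": {"steps": [{"rx": -0.022, "ry": 0, "rz": 0, "x": 0, "y": 0, "z": 0, "hand": 1}, {"rx": -0.022, "ry": 0, "rz": 0, "x": 0, "y": 0, "z": 0, "hand": 1}]}}

```text
clock: 16.95
ee_pos: [0.4278, 0.2349, 0.2644]
ee_rot: [3.139, 0.001, 2.079]
wrist_force: [0.9, 1.2, -1.1]
width: 0.0149
finger_force: 89.4
```

Run:
```python
from h import *
for n in('scene','top'):
    S=cam(n)
    print([(round(d['confidence'],2),(S[1].T@(np.array(d['centre'])-S[2])).round(3).tolist()) for d in manip.look_for(n,'walnut1')])
P,R0=here();print(P,R0.as_euler('xyz',True))
Rm=rot(84.5);G=np.array([.446,-.276,.2])
A=(P,R0)
w=(Rm*A[1].inv()).as_rotvec()
plan([(A[0]+(G-A[0])*k/6,Rn.from_rotvec(w*k/6)*A[1]) for k in range(1,7)])
```

```text
[(0.49, [0.605, 0.289, 0.068]), (0.44, [0.581, 0.342, 0.07]), (0.38, [0.541, 0.282, 0.063]), (0.22, [0.62, 0.007, 0.019])]
[(0.37, [0.708, 0.006, 0.053])]
[0.43111733 0.23585458 0.26446039] [1.79946352e+02 6.27192235e-02 1.19138606e+02]
x -0.757 y -0.394 z 0.108 | rx 0.0001 ry 0.0000 rz 0.0321 | rows>=1.7
x -0.793 y -0.315 z 0.108 | rx 0.0000 ry 0.0001 rz 0.0320 | rows>=1.7
x -0.821 y -0.235 z 0.108 | rx 0.0001 ry 0.0000 rz 0.0321 | rows>=1.7
x -0.840 y -0.150 z 0.107 | rx 0.0001 ry 0.0001 rz 0.0321 | rows>=1.7
x -0.851 y -0.066 z 0.108 | rx 0.0000 ry 0.0000 rz 0.0321 | rows>=1.7
x -0.853 y 0.021 z 0.108 | rx 0.0001 ry 0.0000 rz 0.0320 | rows>=1.7
```

>>> {"name": "jog_arm", "arguments": {"steps": [{"rx": 0, "ry": 0, "rz": 0.032, "x": -0.76, "y": -0.39, "z": 0.11, "hand": 1}, {"rx": 0, "ry": 0, "rz": 0.032, "x": -0.76, "y": -0.39, "z": 0.11, "hand": 1}]}}

```text
clock: 17.35
ee_pos: [0.4339, 0.1497, 0.2529]
ee_rot: [3.142, 0.001, 1.979]
wrist_force: [0.5, -0.5, -2.2]
width: 0.0152
finger_force: 89.4
```

>>> {"name": "jog_arm", "arguments": {"steps": [{"rx": 0, "ry": 0, "rz": 0.032, "x": -0.79, "y": -0.32, "z": 0.11, "hand": 1}, {"rx": 0, "ry": 0, "rz": 0.032, "x": -0.79, "y": -0.32, "z": 0.11, "hand": 1}]}}

```text
clock: 17.55
ee_pos: [0.4359, 0.063, 0.2419]
ee_rot: [3.141, 0.0, 1.876]
wrist_force: [0.8, 0.3, -2.2]
width: 0.015
finger_force: 89.4
```

>>> {"name": "jog_arm", "arguments": {"steps": [{"rx": 0, "ry": 0, "rz": 0.032, "x": -0.82, "y": -0.23, "z": 0.11, "hand": 1}, {"rx": 0, "ry": 0, "rz": 0.032, "x": -0.82, "y": -0.23, "z": 0.11, "hand": 1}]}}

```text
clock: 17.75
ee_pos: [0.4389, -0.0226, 0.231]
ee_rot: [3.141, 0.0, 1.775]
wrist_force: [-0.4, 1.2, -2.4]
width: 0.015
finger_force: 89.4
```

>>> {"name": "jog_arm", "arguments": {"steps": [{"rx": 0, "ry": 0, "rz": 0.032, "x": -0.84, "y": -0.15, "z": 0.11, "hand": 1}, {"rx": 0, "ry": 0, "rz": 0.032, "x": -0.84, "y": -0.15, "z": 0.11, "hand": 1}]}}

```text
clock: 17.95
ee_pos: [0.4414, -0.1082, 0.2199]
ee_rot: [3.141, -0.0, 1.674]
wrist_force: [0.9, 0.5, -1.6]
width: 0.0149
finger_force: 89.4
```

>>> {"name": "jog_arm", "arguments": {"steps": [{"rx": 0, "ry": 0, "rz": 0.032, "x": -0.85, "y": -0.07, "z": 0.11, "hand": 1}, {"rx": 0, "ry": 0, "rz": 0.032, "x": -0.85, "y": -0.07, "z": 0.11, "hand": 1}]}}

```text
clock: 18.15
ee_pos: [0.4434, -0.1938, 0.2087]
ee_rot: [3.141, -0.001, 1.573]
wrist_force: [0.4, 1.4, -1.6]
width: 0.0152
finger_force: 89.4
```

>>> {"name": "jog_arm", "arguments": {"steps": [{"rx": 0, "ry": 0, "rz": 0.032, "x": -0.85, "y": 0.02, "z": 0.11, "hand": 1}, {"rx": 0, "ry": 0, "rz": 0.032, "x": -0.85, "y": 0.02, "z": 0.11, "hand": 1}, {"rx": 0, "ry": 0, "rz": 0.032, "x": -0.85, "y": 0.02, "z": 0.11, "hand": 1}]}}

```text
clock: 18.45
ee_pos: [0.4455, -0.2804, 0.197]
ee_rot: [3.141, -0.001, 1.472]
wrist_force: [-0.2, 0.6, -2.0]
width: 0.015
finger_force: 89.5
```

Run:
```python
from h import *
for n in('scene','top'):
    S=cam(n)
    for k in('walnut1','lid','scoop'): print(n,k,[(round(d['confidence'],2),(S[1].T@(np.array(d['centre'])-S[2])).round(3).tolist()) for d in manip.look_for(n,k)])
P,R0=here();print(P,R0.as_euler('xyz',True))
plan([(np.array([.448,-.277,.115]),rot(84.7))])
```

```text
scene walnut1 [(0.59, [0.458, -0.002, 0.071]), (0.58, [0.516, 0.352, 0.063]), (0.57, [0.541, -0.282, 0.005]), (0.43, [0.588, 0.264, 0.067]), (0.38, [0.581, 0.345, 0.069]), (0.37, [0.516, 0.031, 0.028])]
scene lid [(0.81, [0.804, 0.007, 0.241])]
scene scoop [(0.85, [0.663, -0.493, -0.0]), (0.69, [0.473, -0.283, 0.097]), (0.64, [0.345, -0.227, 0.027])]
top walnut1 [(0.58, [0.505, 0.354, 0.07]), (0.56, [0.538, 0.288, 0.069]), (0.52, [0.572, 0.339, 0.067]), (0.5, [0.589, 0.266, 0.065]), (0.4, [0.56, 0.283, 0.065])]
top lid [(0.83, [0.794, 0.013, 0.216]), (0.46, [0.521, 0.284, 0.044])]
top scoop [(0.68, [0.658, -0.498, 0.004]), (0.63, [0.515, -0.258, 0.103]), (0.2, [0.479, -0.522, 0.091])]
[ 0.44584359 -0.27463459  0.19875055] [ 1.79835298e+02 -2.17577130e-02  8.46731331e+01]
x -0.022 y 0.021 z 0.838 | rx 0.0009 ry -0.0001 rz -0.0001 | rows>=1.7
```

>>> {"name": "jog_arm", "arguments": {"steps": [{"rx": 0, "ry": 0, "rz": 0, "x": -0.01, "y": 0.02, "z": 0.4, "hand": 1}, {"rx": 0, "ry": 0, "rz": 0, "x": -0.01, "y": 0.02, "z": 0.7, "hand": 1}, {"rx": 0, "ry": 0, "rz": 0, "x": -0.01, "y": 0.02, "z": 0.85, "hand": 1}, {"rx": 0, "ry": 0, "rz": 0, "x": -0.01, "y": 0.02, "z": 0.9, "hand": 1}, {"rx": 0, "ry": 0, "rz": 0, "x": -0.01, "y": 0.02, "z": 0.9, "hand": 1}]}}

```text
clock: 19.35
ee_pos: [0.4476, -0.2762, 0.1084]
ee_rot: [3.139, -0.001, 1.477]
wrist_force: [-0.3, 0.4, -1.4]
width: 0.0149
finger_force: 89.3
```

>>> {"name": "jog_arm", "arguments": {"steps": [{"rx": 0, "ry": 0, "rz": 0, "x": 0, "y": 0, "z": 0.02, "hand": 1}, {"rx": 0, "ry": 0, "rz": 0, "x": 0, "y": 0, "z": 0.03, "hand": 1}, {"rx": 0, "ry": 0, "rz": 0, "x": 0, "y": 0, "z": 0.03, "hand": 1}]}}

```text
clock: 19.65
ee_pos: [0.448, -0.2771, 0.1064]
ee_rot: [3.138, 0.001, 1.476]
wrist_force: [-0.1, 0.6, -2.0]
width: 0.0152
finger_force: 89.3
```

>>> {"name": "jog_arm", "arguments": {"steps": [{"rx": 0, "ry": 0, "rz": 0, "x": 0, "y": 0, "z": 0.02, "hand": 1}, {"rx": 0, "ry": 0, "rz": 0, "x": 0, "y": 0, "z": 0.02, "hand": 1}]}}

```text
clock: 19.85
ee_pos: [0.4481, -0.2771, 0.1042]
ee_rot: [3.138, 0.0, 1.476]
wrist_force: [0.1, 0.7, 1.5]
width: 0.0148
finger_force: 89.8
```

>>> {"name": "jog_arm", "arguments": {"steps": [{"rx": 0, "ry": 0, "rz": 0, "x": 0, "y": 0, "z": 0.01, "hand": 1}, {"rx": 0, "ry": 0, "rz": 0, "x": 0, "y": 0, "z": 0.01, "hand": 1}]}}

```text
clock: 20.05
ee_pos: [0.4482, -0.2771, 0.1042]
ee_rot: [3.138, 0.0, 1.476]
wrist_force: [-2.9, 3.6, 11.2]
width: 0.0151
finger_force: 91.3
```

Contact. Release to a 42 mm opening and rise straight up.

>>> {"name": "jog_arm", "arguments": {"steps": [{"rx": 0, "ry": 0, "rz": 0, "x": 0, "y": 0, "z": -0.01, "hand": 0.4}, {"rx": 0, "ry": 0, "rz": 0, "x": 0, "y": 0, "z": -0.01, "hand": 0}, {"rx": 0, "ry": 0, "rz": 0, "x": 0, "y": 0, "z": -0.01, "hand": 0}, {"rx": 0, "ry": 0, "rz": 0, "x": 0, "y": 0, "z": -0.01, "hand": 0}]}}

```text
clock: 20.45
ee_pos: [0.4475, -0.2767, 0.1034]
ee_rot: [3.139, -0.001, 1.476]
wrist_force: [0.5, 0.5, -0.9]
width: 0.0429
finger_force: 0.0
```

>>> {"name": "jog_arm", "arguments": {"steps": [{"rx": 0, "ry": 0, "rz": 0, "x": 0, "y": 0, "z": -0.2, "hand": 0}, {"rx": 0, "ry": 0, "rz": 0, "x": 0, "y": 0, "z": -0.5, "hand": 0}, {"rx": 0, "ry": 0, "rz": 0, "x": 0, "y": 0, "z": -0.98, "hand": 0}, {"rx": 0, "ry": 0, "rz": 0, "x": 0, "y": 0, "z": -0.98, "hand": 0}]}}

```text
clock: 20.85
ee_pos: [0.4503, -0.2795, 0.2083]
ee_rot: [3.13, 0.007, 1.476]
wrist_force: [1.0, -1.4, 0.1]
width: 0.0427
finger_force: 0.0
```

>>> {"name": "jog_arm", "arguments": {"steps": [{"rx": 0, "ry": 0, "rz": 0, "x": -0.5, "y": -0.5, "z": -0.5, "hand": 0}, {"rx": 0, "ry": 0, "rz": 0, "x": -0.9, "y": -0.9, "z": -0.5, "hand": 0}, {"rx": 0, "ry": 0, "rz": 0, "x": -0.9, "y": -0.9, "z": -0.5, "hand": 0}, {"rx": 0, "ry": 0, "rz": 0, "x": -0.9, "y": -0.9, "z": -0.5, "hand": 0}]}}

```text
clock: 21.25
ee_pos: [0.3467, -0.3612, 0.2527]
ee_rot: [3.138, 0.003, 1.471]
wrist_force: [0.1, 0.4, -0.1]
width: 0.0427
finger_force: 0.0
```

Run:
```python
from h import *
for n in('scene','top'):
    S=cam(n)
    for k in('walnut1','lid','scoop','jam_jar','fruit_bar'): print(n,k,[(round(d['confidence'],2),(S[1].T@(np.array(d['centre'])-S[2])).round(3).tolist()) for d in manip.look_for(n,k)])
    old=cv2.resize(cv2.imread(f'pics/{n}0.png'),(512,384),interpolation=cv2.INTER_AREA)
    if n=='scene':
        # scoop patch: compare brightness/appearance with the start, and any brown (nut) pixels on mat/table
        a=S[0]['img'][185:250,145:215].astype(int);b=old[185:250,145:215].astype(int);print('scoop patch diff',np.abs(a-b).mean().round(1))
    hsv=cv2.cvtColor(S[0]['img'],cv2.COLOR_BGR2HSV)
P,R0=here();print(P,manip.get_obs()['clock'])
```

```text
scene walnut1 [(0.54, [0.574, 0.285, 0.064]), (0.48, [0.592, 0.265, 0.068]), (0.48, [0.602, 0.292, 0.067]), (0.45, [0.516, 0.353, 0.062]), (0.26, [0.722, 0.213, 0.083])]
scene lid [(0.73, [0.805, 0.007, 0.243]), (0.65, [0.355, -0.45, 0.04])]
scene scoop [(0.91, [0.346, -0.232, 0.028]), (0.82, [0.66, -0.496, 0.001]), (0.71, [0.468, -0.281, 0.004])]
scene jam_jar [(0.79, [0.721, 0.212, 0.083])]
scene fruit_bar [(0.91, [0.744, -0.233, 0.022]), (0.32, [0.514, 0.033, 0.029])]
scoop patch diff 9.7
top walnut1 [(0.51, [0.536, 0.287, 0.07])]
top lid [(0.62, [0.79, 0.012, 0.214])]
top scoop [(0.89, [0.328, -0.223, 0.003]), (0.64, [0.656, -0.496, 0.002]), (0.62, [0.501, -0.281, 0.008])]
top jam_jar [(0.74, [0.701, 0.218, 0.089])]
top fruit_bar [(0.52, [0.743, -0.237, 0.02])]
[ 0.34946152 -0.35747069  0.25111721] 21.85
```

```bash
python3 -c "
from workcell import manip
print(manip.job_done())"
```

```text
the job is handed in; nothing more can be done
None
```

I served six walnuts into the scale pan and left the seventh in the bin; the lid is open and the scoop stands empty on its green mat. The job was handed in at about 22 s, though my final check used detections rather than a picture, and pressing the button peaked at 38.5 N vertical wrist force.

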